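Make up a flux kit and a power kit, oldest flux first

ROBOT

A 7-joint arm with a two-finger parallel gripper is mounted at the origin on a cart in front of the work surface, level with it; the furniture and walls round the work are solid. World frame = base frame: x ahead of the robot, y to its left, z up, the work surface at z = 0. Lengths are in m, angles in degrees, forces in N, time in s.
With the tool pointing down it reaches from about 0.425 to 0.925 m from the base axis. Payload 6.8 kg.
Tool frame: the origin (TCP) lies at the very end of the fingers, on their centre line; the grasp point (between the pads) lies 19 mm behind it; z points along the fingers, y is the line along which they close (so a half turn about z gives the same grasp; the last joint's range is limited). The gripper opens to 88 mm and grips with 3 to 60 N. Pads are 20 mm wide; open, the fingers measure 115 mm over their backs; the gripper's body (75 mm by 178 mm) begins 61 mm behind the grasp point.
Start: joints at [62.905, 27.33, 1.283, 89.118, -0.659, 63.558, -4.761], TCP at [0.241, -0.631, 0.192] pointing down, gripper open.
Joint ranges: [-169.35, 169.35], [-19.33, 120.38], [-80.79, 83.38], [13.8, 139.57], [-78.32, 258.32], [9.67, 109.79], [-169.56, 169.56]. Speed limits (degrees/s): [136.94, 136.94, 180, 180, 180, 180, 180].

INTERFACE

Orientations are given as a 3x3 rotation matrix whose columns are the frame's x, y, z axes.
In Python, from cell import telemetry, cams, close_job gives the robot as it stands.
- The arm moves only by the tool jog_arm, never from a script. Its argument "increments" is a list of rows, each an object with "jaw": the opening, from 0 (shut) to 1 (fully open); "offset": the shift along the tool's x, y, z in cm, a list of three; "spin": the turn about the tool's z in rad. A call has 1 to 5 rows; each row shifts and turns the commanded pose from where the row before left it, along the tool's axes as they then stand; what a row does not reach is not made up. A row lasts 1/10 s, in which the tool goes at most 50 mm and 8.59 degrees, less where a joint would pass 70% of its speed; a pose out of reach is approached as far as the arm can. A call with a gripper value outside its range is refused whole. The fingers move at their own pace and stop on an object; the grip force is fixed at half the most. Time passes only in rows, so rows that do not move let the fingers close. It gives the time, the measured TCP pose, the force, the opening and the grip force at its end, in the units of the state.
- telemetry.sense(): the state, without advancing time (a new reading comes with each control period).
- cams.grab_frame(name): name is "side" or "top"; returns a dict with "image" (480x640x3 uint8, red, green, blue), "fx", "fy", "cx", "cy" (pixels), "distortion" ([k1, k2, p1, p2, k3] as OpenCV has them; the pictures are not rectified), "R" (3x3) and "t" (3): a world point X has camera coordinates R X + t. Camera axes: x right, y down, z forward; pixel columns grow to the right and rows downward; lengths in m; the calibration is good to about 2 mm. A picture is of the moment at which its call begins. There is no depth.
- close_job(): hands the job in; it is judged then, once.
The state is a dict: "clock": time; "qpos": joint angles; "qd": joint speeds; "joint_torque": joint torques, N m; "tcp_pos": TCP position; "tool_rot": TCP orientation; "contact_force": force on the tool from outside, world axes, zero at the start; "ft_torque": the same for the moment, N m; "grip_width": opening from 0.0 (shut) to 1.0 (fully open); "gripper_force": force on a finger pad.
Only numpy, scipy, OpenCV 4.12 (cv2) and the standard library are available. Lean on these libraries where they do the work, as an engineer would, in place of code of your own. Each camera call takes 0.05 s, during which the arm holds its last target. There are 200 camera calls.

TASK

Make up the two repair kits from the stock on the bench: the older flux tin (white dot, front of the lane) and the paste syringe go into their pockets in the yellow tray, the black supply brick and the green adapter into theirs in the red tray, each lying flat on the floor of its pocket. So that the stock is used first in, first out, also bring the remaining flux tin (blue dot) forward in its lane until it stands at the front stop. Leave the solder spool and the capacitor standing where they are.

Things in the scene. Friction and masses are not known exactly. Their poses are not given: they have to be found in the camera images.
- tin_old: the older flux tin, marked with a white dot on its orange lid: round, 50 mm across, 18 mm high; at the start it stands foremost in the lane, at its front stop. Origin: centre of its underside, z up. About 60 g.
- tin_next: the newer flux tin, same make and size (50 mm across, 18 mm high), marked with a dark blue dot; at the start it stands in the lane 53 to 94 mm behind the older one, centre to centre. Origin: centre of its underside, z up. About 60 g.
- syringe: tan solder paste syringe with a white plunger and an orange cap, lying: 118 mm long along its y axis, 14 to 18 mm wide, 18 mm high. Origin: centre of its underside. 26 g.
- supply_brick: plain black switching-supply brick, 42 mm along x, 74 mm along y, 30 mm high. Origin: centre of its underside. About 120 g.
- adapter: small power adapter lying: a green terminal block (14 mm wide along x, 14 mm long, 11 mm high, centred at y = +8 mm) with a black barrel 9 mm thick from it to y = -15 mm; 30 mm long in all. Origin: centre of its length, at its underside. Grasp the green block across x. 12 g.
- flux_tray: kit tray for the flux kit, fixed: yellow shell 128 mm along x, 158 mm along y, rim 14 mm high, with a charcoal foam insert whose top is at z = 11 mm and whose pockets are 7 mm deep, with yellow floors at z = 4 mm. Round pocket, 66 mm across, centre at x = +21, y = +30 mm: for a flux tin. Long pocket, 34 mm (x) by 134 mm (y), centre at x = -37, y = 0: for the syringe, either way round. Origin: centre of the underside, x roughly away from the robot.
- power_tray: kit tray for the power kit, fixed: same tray with a red shell (128 x 158 mm, rim 14 mm, foam top at z = 11 mm, red pocket floors at z = 4 mm). Large pocket, 58 mm (x) by 90 mm (y), centre at x = 0, y = -25 mm: for the supply brick, either way round. Small pocket, 50 mm (x) by 44 mm (y), centre at x = 0, y = +48 mm: for the adapter, either way round. Origin: centre of the underside, x roughly away from the robot.
- tin_lane: stock lane for flux tins, fixed: white channel 160 mm long along its x axis with aluminium side rails (64 mm apart inside, rail tops at z = 9 mm), floor at z = 3 mm, a front stop at its -x end (the end towards the robot; stop's inner face at x = -76 mm, top at z = 11 mm) and an open back. A tin against the stop has its centre at x = -51 mm. Origin: centre of the underside.
- solder_spool: white spool of solder standing among the stock, 54 mm across, 38 mm high; not for these kits. Origin: centre of its underside.
- capacitor: dark blue capacitor standing on its can with its leads up, 16 mm across, 43 mm high; not for these kits, and easily knocked over. Origin: centre of its underside.
Mind the look-alikes: they are no part of the job. What is shaped like the tin_next but pink is not meant.

How it is judged (in metres and radians):
At the end, for the whole second after the job is handed in: Tin_old, syringe, brick and adapter lie flat on their pockets' floors, centred within 10, 12, 10 and 20 (x) / 15 (y) mm; tin_next stands flat in the lane within 17 mm of the stop and 12 mm of the midline. Heights within 3 mm, tilt under 0.12 rad, all released and at rest (x of tin_old in the frame of flux_tray between 0.011 and 0.031 m and y of tin_old in the frame of flux_tray between 0.02 and 0.04 m and z of tin_old in the frame of flux_tray between 0.001 and 0.007 m and angle between each of tin_old, syringe, supply_brick, adapter, tin_next's own z axis and vertical below 0.12 rad and linear speed of each of tin_old, syringe, supply_brick, adapter, tin_next below 0.02 m/s and x of syringe in the frame of flux_tray between -0.049 and -0.025 m and y of syringe in the frame of flux_tray between -0.012 and 0.012 m and z of syringe in the frame of flux_tray between 0.001 and 0.007 m and x of supply_brick in the frame of power_tray between -0.01 and 0.01 m and y of supply_brick in the frame of power_tray between -0.035 and -0.015 m and z of supply_brick in the frame of power_tray between 0.001 and 0.007 m and x of adapter in the frame of power_tray between -0.02 and 0.02 m and y of adapter in the frame of power_tray between 0.033 and 0.063 m and z of adapter in the frame of power_tray between 0.001 and 0.007 m and x of tin_next in the frame of tin_lane between -0.056 and -0.034 m and y of tin_next in the frame of tin_lane between -0.012 and 0.012 m and z of tin_next in the frame of tin_lane between 0 and 0.006 m); the robot touches nothing.
It fails at once if the solder spool is shifted by more than 20 mm or knocked over (distance of solder_spool from where it was at the start of the episode above 0.02 m or angle between solder_spool's own z axis and vertical above 0.4 rad).
It fails at once if the capacitor is shifted by more than 20 mm or knocked over (distance of capacitor from where it was at the start of the episode above 0.02 m or angle between capacitor's own z axis and vertical above 0.4 rad).
It also fails if it takes over 112 s, if anything falls off the work surface, if the arm or the gripper's body presses on something with over 40 N, if the wrist force passes 120 N, or if a joint passes its speed limit or range.

## Working session

There is one attempt and no reset: what is moved stays moved. The work goes in short steps, Python scripts to look and compute and a tool call to move; the robot and the scene stay as the last step left them, time stands still between calls to the robot, and variables do not carry over. Pictures are saved under pics/ and viewed, at most 14 in all, crops included, and the job is handed in when it is done.

Besides the shell and the picture viewer there is one more tool, called after "Emit:" as name([rows], argument=value, ...), one row to a line, values as JSON. jog_arm: Moves the arm, as the interface text tells. Its arguments: {"type":"object","properties":{"increments":{"type":"array"}},"required":["increments"]}

```bash
mkdir -p pics; cat > h.py <<'E'
import numpy as np, cv2
from cell import telemetry, cams
def grab(n,save=None):
    f=cams.grab_frame(n); f={k:(np.array(v) if k in('image','R','t','distortion') else v) for k,v in f.items()}
    f['K']=np.array([[f['fx'],0,f['cx']],[0,f['fy'],f['cy']],[0,0,1.]])
    if save: cv2.imwrite('pics/'+save,f['image'][:,:,::-1])
    return f
def ray(f,px,z):
    p=cv2.undistortPoints(np.array(px,float).reshape(-1,1,2),f['K'],f['distortion'].astype(float)).reshape(-1,2)
    d=np.c_[p,np.ones(len(p))]@f['R']; c=-f['R'].T@f['t']
    return c+d*((z-c[2])/d[:,2])[:,None]
def proj(f,P):
    r,_=cv2.Rodrigues(f['R'].astype(float)); return cv2.projectPoints(np.array(P,float).reshape(-1,1,3),r,f['t'].astype(float),f['K'],f['distortion'].astype(float))[0].reshape(-1,2)
E
python3 - <<'E'
from h import *
for n in('top','side'):
    f=grab(n,n+'0.png'); print(n,-f['R'].T@f['t'],f['R'].tolist(),f['fx'])
s=telemetry.sense(); print(s)
E
```

```text
top [0.44038881 0.01189431 0.99889474] [[-0.011628616283142832, -0.9999296524525981, 0.0023378257774709682], [-0.9887401602808237, 0.01114959845296956, -0.14922661258029252], [0.14919004903541858, -0.004046801250854726, -0.988800259237651]] 578.1173004125757
side [0.23842577 0.83093316 0.62151907] [[-0.9268042200852907, -0.3755343146213781, -0.0028135696095720865], [-0.19933008878420239, 0.49826090136728773, -0.8438030515907963], [0.31827889238430196, -0.7814794000551196, -0.536645594365697]] 619.0762975532314
{'clock': 0.1, 'qpos': array([62.90388309, 27.37124556,  1.28126453, 89.17070275, -0.65845578,
       63.55801547, -4.76077779]), 'qd': array([-0.01237688, -0.05394246, -0.02555342, -0.14465593, -0.01274227,
       -0.06653906,  0.11319784]), 'joint_torque': array([ 5.09350619e-03, -5.84092963e+01,  1.54048886e+00, -2.73314434e+01,
       -5.41884208e-02,  1.30650226e-02,  6.43739781e-05]), 'tcp_pos': array([ 0.24059034, -0.63004537,  0.19079152]), 'tool_rot': array([[ 9.34183821e-01,  3.56791395e-01, -6.98927547e-04],
       [ 3.56792055e-01, -9.34182694e-01,  1.45728301e-03],
       [-1.32979981e-04, -1.61074200e-03, -9.99998694e-01]]), 'contact_force': array([0.05919593, 1.03656052, 0.53922059]), 'ft_torque': array([ 0.01940915, -0.02690611, -0.05656761]), 'gripper_force': 0.0, 'grip_width': 0.9995521858169595}
```

View pics/top0.png

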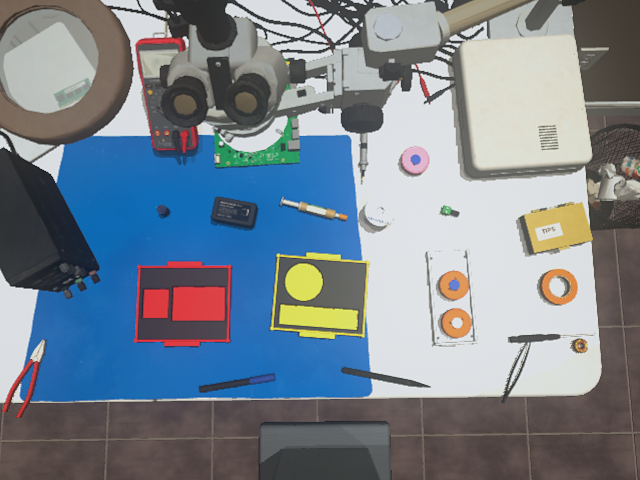

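View pics/side0.png

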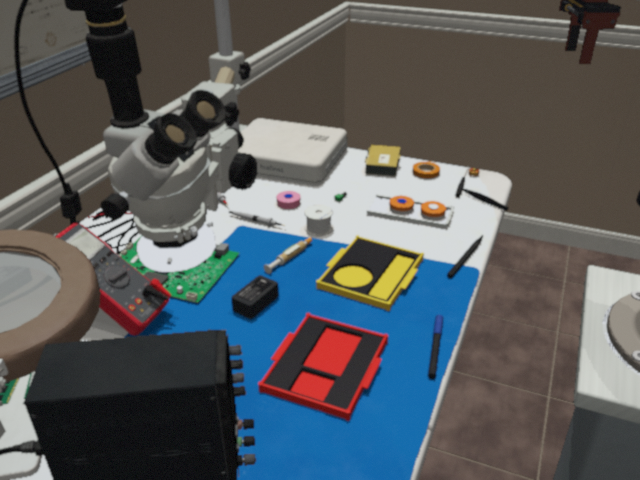

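The top view (up is +x, left is +y) shows:
- brick (233,212), syringe (314,209), adapter (450,211)
- tins in the lane: blue dot (455,285), white dot (456,322)
- yellow tray (320,293), red tray (184,303)
- spool (378,214), capacitor (162,211)

Decoys are the pink tin at (415,160) and the orange ring at (558,286), which is outside the lane.

```bash
python3 - <<'E'
from h import *
f=grab('top'); im=f['image']; hsv=cv2.cvtColor(im,cv2.COLOR_RGB2HSV)
def comps(lo,hi,box,amin=15,h=hsv):
    x0,y0,x1,y1=box; m=cv2.inRange(h[y0:y1,x0:x1],np.array(lo),np.array(hi))
    cs,_=cv2.findContours(m,cv2.RETR_EXTERNAL,cv2.CHAIN_APPROX_NONE); return [c.reshape(-1,2)+[x0,y0] for c in cs if cv2.contourArea(c)>=amin]
def show(name,cs,z):
    for c in cs:
        w=ray(f,c,z)[:,:2].astype(np.float32)*1000; r=cv2.minAreaRect(w)
        bp=cv2.boxPoints(r); e=[bp[1]-bp[0],bp[2]-bp[1]]; l=max(e,key=np.linalg.norm); a=np.degrees(np.arctan2(l[1],l[0]))
        print(name,'px',c.mean(0).round(),'c',np.round(r[0],1),'size',np.round(sorted(r[1]),1),'longdir',round(a%180,1))
show('yel floor/shell',comps((24,120,120),(34,255,255),(262,240,380,345)),.009)
show('red',comps((0,150,100),(8,255,255),(125,250,240,350)),.010)
show('red2',comps((172,150,100),(180,255,255),(125,250,240,350)),.010)
show('orange tins',comps((5,120,120),(20,255,255),(425,245,480,350)),.021)
show('green',comps((40,90,40),(85,255,255),(435,200,465,222),8),.010)
show('black brick',comps((0,0,0),(180,255,70),(205,190,262,232)),.03)
show('adapter all',comps((0,0,0),(180,255,130),(435,200,465,222),8),.005)
show('syr',comps((0,0,0),(80,255,255),(272,190,352,225)),.009)
show('lane dark edge',comps((0,0,0),(180,255,175),(420,245,482,350),100),.009)
show('spool',comps((0,0,100),(80,60,255),(362,198,396,232)),.038)
show('cap',comps((0,0,0),(180,255,70),(150,200,175,222)),.04)
crop=np.hstack([cv2.resize(im[190:350,130:270],None,fx=2.85,fy=3.4)[:, :400],cv2.resize(im[190:350,420:480],None,fx=3.4,fy=3.4)])
c1=cv2.resize(im[180:350,130:290],None,fx=2.4,fy=2.4);c2=cv2.resize(im[180:350,420:480],None,fx=2.4,fy=2.4);c3=cv2.resize(im[180:350,265:355],None,fx=2.4,fy=2.4)
cv2.imwrite('pics/crop1.png',np.hstack([c1,c3,c2])[:,:,::-1])
E
```

```text
yel floor/shell px [320. 295.] c [488.8   9.7] size [142.5 159.4] longdir 85.0
red2 px [184. 304.] c [477.4 242.1] size [140.3 159.8] longdir 89.1
orange tins px [456. 323.] c [ 439.3 -218.1] size [46.7 47.2] longdir 62.5
orange tins px [454. 285.] c [ 502.9 -216.6] size [46.2 47. ] longdir 43.2
green px [446. 210.] c [ 633.8 -212.5] size [12.4 13.7] longdir 70.4
black brick px [239. 221.] c [613.  150.2] size [33.2 77. ] longdir 103.7
black brick px [241. 212.] c [630.1 143.6] size [27.1 29.1] longdir 78.0
adapter all px [454. 213.] c [ 628.8 -227. ] size [ 9.7 14. ] longdir 62.0
syr px [314. 209.] c [637.5  18.3] size [ 14.6 116.4] longdir 75.1
lane dark edge px [430. 302.] c [ 480.4 -177.3] size [ 15.  159.1] longdir 6.4
spool px [372. 219.] c [616.2 -79.4] size [47.1 64.1] longdir 47.2
```

View pics/crop1.png

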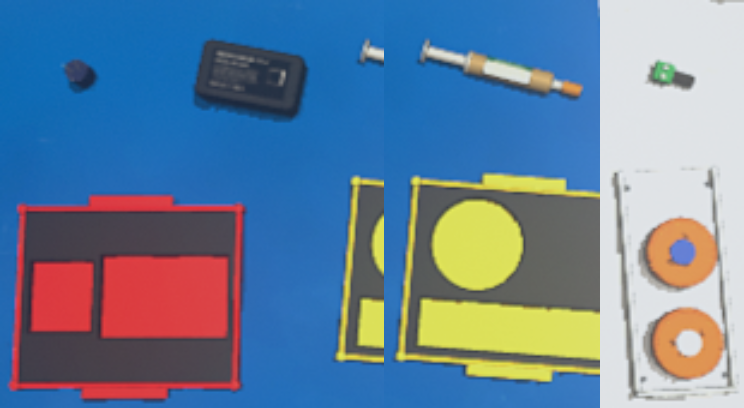

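The crop confirms the white-dot tin is at the front of the lane, with the blue-dot tin behind it. The brick, syringe and adapter (green end to the left) match their descriptions. Next I refine the brick and lane and check microscope clearance.

```bash
python3 - <<'E'
from h import *
f=grab('top'); g=grab('side'); im=f['image']; hsv=cv2.cvtColor(im,cv2.COLOR_RGB2HSV)
c=ray(f,[(426.3,252),(467,250),(475,341.7),(433.8,345.4)],.009)*1000; print('lane',c.round(1).tolist(),c.mean(0).round(1))
def tri(a,b):
    r0=ray(f,[a],0)[0],ray(f,[a],.5)[0]; r1=ray(g,[b],0)[0],ray(g,[b],.5)[0]
    A=np.c_[r0[1]-r0[0],-(r1[1]-r1[0])]; s=np.linalg.lstsq(A,r1[0]-r0[0],rcond=None)[0]
    p=r0[0]+s[0]*(r0[1]-r0[0]);q=r1[0]+s[1]*(r1[1]-r1[0]); return ((p+q)/2).round(3),np.linalg.norm(p-q).round(3)
print('eyeR',tri((248,95),(205,108)),'eyeL',tri((185,103),(172,133)),'knob',tri((365,118),(243,170)))
# side-based brick check; brick: not-blue mask
m=cv2.inRange(hsv[188:236,200:268],np.array((0,0,0)),np.array((180,150,110)))|cv2.inRange(hsv[188:236,200:268],np.array((0,0,0)),np.array((180,255,60)))
cs=max(cv2.findContours(m,0,1)[0],key=cv2.contourArea).reshape(-1,2)+[200,188]
w=ray(f,cs,.03)[:,:2].astype(np.float32)*1000; print('brick',cv2.minAreaRect(w))
h=cv2.cvtColor(g['image'],cv2.COLOR_RGB2HSV)
print(proj(g,[[.62,.145,.03],[.6375,.0183,.009],[.6312,-.22,.005],[.439,-.218,.021],[.4888,.0097,.011]]).round(0).tolist())
k=np.zeros((600,800,3),np.uint8);k[:,:400]=cv2.resize(im[185:235,215-10:215+50][:,:40+13],(400,600))[:, :];
a=cv2.resize(im[190:235,205:265],(800,600),interpolation=cv2.INTER_CUBIC);cv2.imwrite('pics/brick.png',a[:,:,::-1])
E
```

```text
lane [[560.1, -175.1, 9.0], [562.8, -245.4, 9.0], [407.0, -251.2, 9.0], [401.6, -181.5, 9.0]] [ 482.9 -213.3    9. ]
eyeR (array([0.728, 0.098, 0.295]), np.float64(0.003)) eyeL (array([0.725, 0.182, 0.288]), np.float64(0.005)) knob (array([ 0.766, -0.065,  0.112]), np.float64(0.003))
brick ((630.00048828125, 154.02011108398438), (74.39055633544922, 43.30183410644531), 78.46185302734375)
[[266.0, 288.0], [290.0, 255.0], [342.0, 197.0], [434.0, 207.0], [372.0, 269.0]]
```

View pics/brick.png

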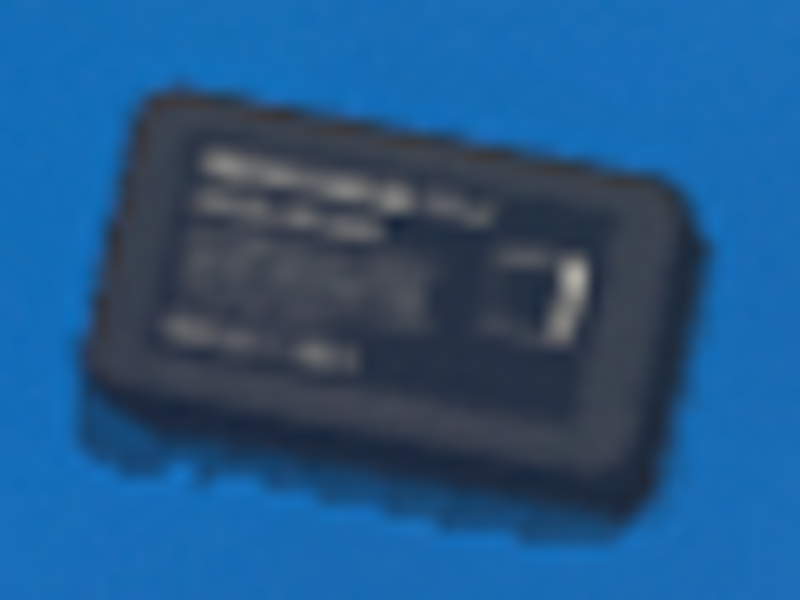

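Emit:
jog_arm([
  {"jaw": 1, "offset": [0, 0, 0], "spin": 0.11},
  {"jaw": 1, "offset": [0, 0, 0], "spin": 0.11},
  {"jaw": 1, "offset": [0, 0, 0], "spin": 0.106},
  {"jaw": 1, "offset": [2.15, -4.04, 0], "spin": 0},
  {"jaw": 1, "offset": [2.15, -4.04, 0], "spin": 0},
])

```text
clock: 0.75
tcp_pos: [0.2801, -0.5479, 0.1912]
tool_rot: [[0.999, 0.036, -0.001], [0.036, -0.999, -0.0], [-0.001, 0.0, -1.0]]
contact_force: [2.0, 1.5, 0.6]
grip_width: 1.003
gripper_force: 0.0
```

Emit:
jog_arm([
  {"jaw": 1, "offset": [2.15, -4.04, 0], "spin": 0},
  {"jaw": 1, "offset": [2.15, -4.04, 0], "spin": 0},
  {"jaw": 1, "offset": [2.15, -4.04, 0], "spin": 0},
  {"jaw": 1, "offset": [2.15, -4.04, 0], "spin": 0},
  {"jaw": 1, "offset": [2.15, -4.04, 0], "spin": 0},
])

```text
clock: 1.25
tcp_pos: [0.3807, -0.3405, 0.1918]
tool_rot: [[0.999, 0.039, 0.0], [0.039, -0.999, -0.0], [0.0, 0.0, -1.0]]
contact_force: [1.1, 1.5, 0.1]
grip_width: 1.001
gripper_force: 0.0
```

Emit:
jog_arm([
  {"jaw": 1, "offset": [2.15, -4.04, 0], "spin": 0},
  {"jaw": 1, "offset": [2.15, -4.04, 0], "spin": 0},
  {"jaw": 1, "offset": [2.15, -4.04, 0], "spin": 0},
  {"jaw": 1, "offset": [0, 0, 0], "spin": 0},
  {"jaw": 1, "offset": [0, 0, 0], "spin": 0},
])

```text
clock: 1.75
tcp_pos: [0.4403, -0.2178, 0.1917]
tool_rot: [[0.999, 0.041, 0.0], [0.041, -0.999, -0.0], [-0.0, 0.0, -1.0]]
contact_force: [-0.1, -0.4, -0.5]
grip_width: 0.997
gripper_force: 0.0
```

```bash
python3 - <<'E'
from h import *
f=grab('top'); g=grab('side','side1.png'); h=cv2.cvtColor(g['image'],cv2.COLOR_RGB2HSV)
def m(lo,hi,b,z,n):
    x0,y0,x1,y1=b; k=cv2.inRange(h[y0:y1,x0:x1],np.array(lo),np.array(hi))
    for c in cv2.findContours(k,0,1)[0]:
        if cv2.contourArea(c)>8:
            w=ray(g,c.reshape(-1,2)+[x0,y0],z)[:,:2].astype(np.float32)*1000;r=cv2.minAreaRect(w);print(n,np.round(r[0],1),np.round(r[1],1),round(r[2],1))
m((3,120,120),(20,255,255),(380,185,450,222),.019,'tin')
m((40,90,40),(85,255,255),(330,188,350,205),.008,'green')
m((22,120,100),(34,255,255),(310,230,430,310),.009,'yel')
m((170,150,100),(180,255,255),(250,310,395,415),.010,'red')
m((0,0,0),(180,160,255),(260,232,315,275),.009,'syr')
print(ray(f,[(363,131)],.11),ray(f,[(363,131)],.15))
E
```

```text
tin [ 442.5 -220.6] [39.  45.8] 14.6
tin [ 504.  -219.5] [46.3 47.2] 43.5
green [ 633.9 -209.8] [12.9 23.1] 7.3
yel [492.3   7.8] [169.9 144.3] 84.6
red [410.6 237.1] [ 5.3 64.3] 2.5
red [517.3 206.4] [203.4 107.3] 49.2
syr [642.9   9.7] [ 76.6 137. ] 16.3
[[ 0.74385197 -0.06233089  0.11      ]] [[ 0.73019622 -0.05899077  0.15      ]]
```

Emit:
jog_arm([
  {"jaw": 1, "offset": [0, 0, 4], "spin": 0},
  {"jaw": 1, "offset": [0, 0, 4], "spin": 0},
  {"jaw": 1, "offset": [0, 0, 4], "spin": 0},
  {"jaw": 1, "offset": [0, 0, 3.5], "spin": 0},
  {"jaw": 1, "offset": [0, 0, 2.4], "spin": 0},
])

```text
clock: 2.35
tcp_pos: [0.4379, -0.2201, 0.0104]
tool_rot: [[0.999, 0.035, -0.003], [0.035, -0.999, 0.0], [-0.003, -0.0, -1.0]]
contact_force: [-0.5, -0.3, 0.4]
grip_width: 0.998
gripper_force: 0.0
```

Emit:
jog_arm([
  {"jaw": 1, "offset": [0, 0, 0], "spin": 0},
  {"jaw": 0.5, "offset": [0, 0, 0], "spin": 0},
  {"jaw": 0.5, "offset": [0, 0, 0], "spin": 0},
  {"jaw": 0.4, "offset": [0, 0, 0], "spin": 0},
  {"jaw": 0.4, "offset": [0, 0, 0], "spin": 0},
])

```text
clock: 2.85
tcp_pos: [0.4408, -0.219, 0.0138]
tool_rot: [[0.999, 0.039, 0.002], [0.039, -0.999, -0.001], [0.002, 0.001, -1.0]]
contact_force: [-0.2, 0.2, -0.1]
grip_width: 0.676
gripper_force: 0.0
```

Emit:
jog_arm([
  {"jaw": 0.4, "offset": [0, 0, 0], "spin": 0},
  {"jaw": 0.4, "offset": [0, 0, 0], "spin": 0},
  {"jaw": 0.4, "offset": [0, 0, 0], "spin": 0},
  {"jaw": 0.4, "offset": [0, 0, 0], "spin": 0},
])

```text
clock: 3.25
tcp_pos: [0.44, -0.2185, 0.0127]
tool_rot: [[0.999, 0.039, -0.0], [0.039, -0.999, -0.0], [-0.0, 0.0, -1.0]]
contact_force: [0.0, 0.1, -0.8]
grip_width: 0.404
gripper_force: 0.0
```

```bash
python3 - <<'E'
from h import *
f=grab('top'); g=grab('side')
a=cv2.resize(f['image'][230:360,410:500],None,fx=4,fy=4);b=cv2.resize(g['image'][160:290,360:470],None,fx=3.6,fy=4)
cv2.imwrite('pics/c2.png',np.hstack([a,b])[:,:,::-1])
print(telemetry.sense()['grip_width'],telemetry.sense()['gripper_force'])
E
```

```text
0.40109672318183875 0.0
```

View pics/c2.png

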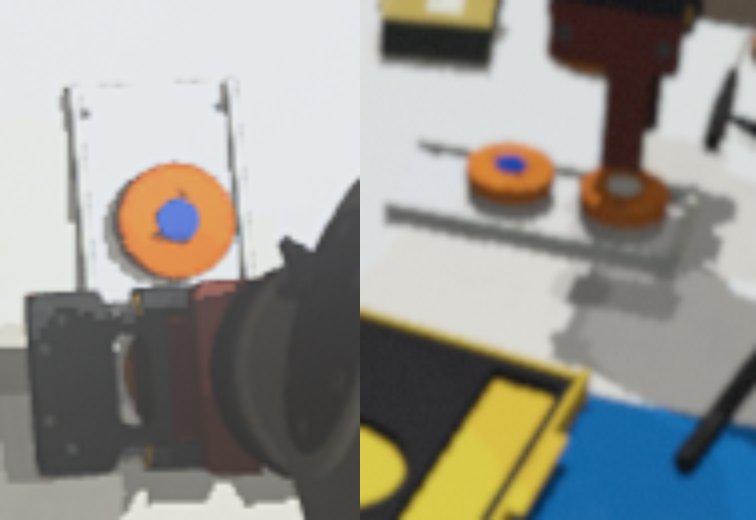

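```bash
python3 - <<'E'
from h import *
g=grab('side');P=[[.44,-.2185+d,.0127] for d in(-.025,-.018,0,.018,.025)]+[[.44,-.2185,.021]]
print(((proj(g,P)-[360,160])*[3.6,4]+[360,0]).round().tolist())
s=telemetry.sense();print(s['grip_width'],s['gripper_force'],s['tcp_pos'],s['contact_force'])
E
```

```text
[[633.0, 180.0], [630.0, 187.0], [622.0, 204.0], [614.0, 221.0], [611.0, 228.0], [623.0, 189.0]]
0.39842475361822016 0.0 [ 0.43999252 -0.21853996  0.01262354] [ 0.54955081 -0.0864904   0.23895771]
```

```bash
python3 - <<'E'
from h import *
g=grab('side');cv2.imwrite('pics/c3.png',cv2.resize(g['image'][60:240,370:610],None,fx=3.3,fy=3.3,interpolation=cv2.INTER_CUBIC)[:,:,::-1])
E
```

```text
(no output)
```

View pics/c3.png

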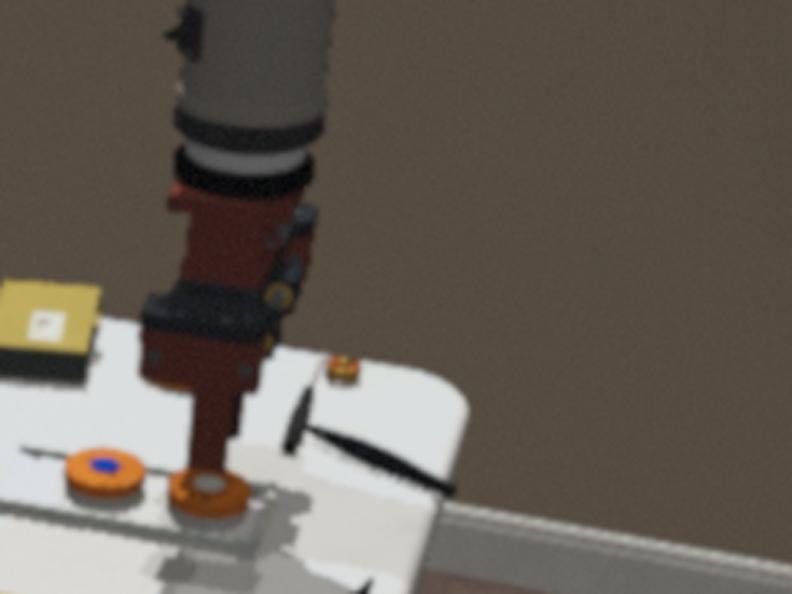

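```bash
python3 - <<'E'
from h import *
g=grab('side');im=cv2.imread('pics/side1.png')
c=np.array([.4403,-.2178]);u=np.array([.04,-.999])
x0,y0=340,20
a=cv2.resize(im[y0:y0+190,x0:x0+190],None,fx=3,fy=3,interpolation=cv2.INTER_CUBIC)
for s,col in((.044,(0,255,0)),(0,(255,255,0)),(-.044,(0,0,255))):
    for z in(.1917,.2917):
        p=(proj(g,[[*(c+u*s),z]])[0]-[x0,y0])*3; print(s,z,p.round()); cv2.circle(a,tuple(int(v) for v in p),4,col,-1)
g2=grab('side')['image'][:,:,::-1]; b=cv2.resize(g2[110:230,400:475],None,fx=3,fy=4.75)
cv2.imwrite('pics/c4.png',np.hstack([a,b]))
E
```

```text
0.044 0.1917 [318. 289.]
0.044 0.2917 [335. 128.]
0 0.1917 [304. 315.]
0 0.2917 [322. 150.]
-0.044 0.1917 [290. 342.]
-0.044 0.2917 [307. 173.]
```

View pics/c4.png

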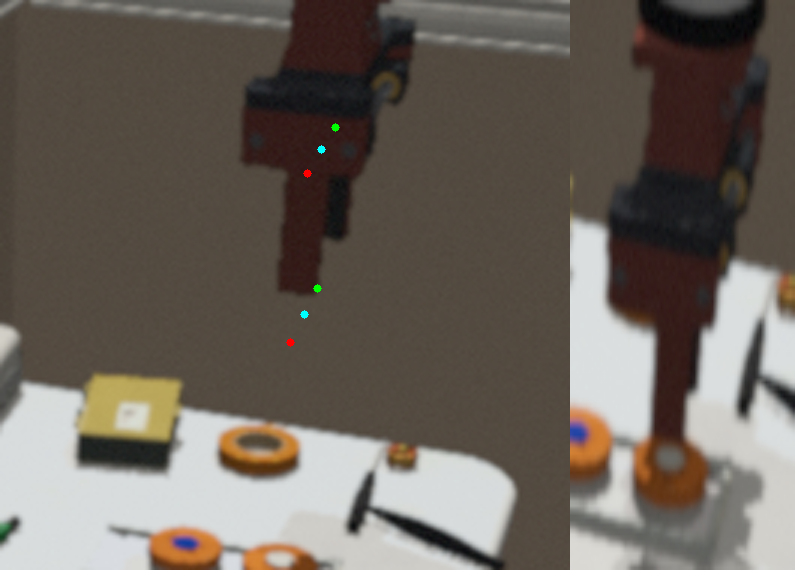

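```bash
python3 - <<'E'
from h import *
f=grab('top')
for z in(.09,.12,.15,.2): print(z,ray(f,[(417.5,303),(417.5,347)],z).round(3).tolist())
g=grab('side')
# two-view: near finger tip side px from c4 right / c2
print(ray(g,[(360+(630-360)/3.6,160+175/4)],.038), ray(g,[(435,203.7)],.0127))
E
```

```text
0.09 [[0.47, -0.143, 0.09], [0.403, -0.14, 0.09]]
0.12 [[0.469, -0.138, 0.12], [0.404, -0.135, 0.12]]
0.15 [[0.468, -0.133, 0.15], [0.405, -0.13, 0.15]]
0.2 [[0.467, -0.124, 0.2], [0.407, -0.122, 0.2]]
[[ 0.43421098 -0.2031719   0.038     ]] [[ 0.44274788 -0.24820703  0.0127    ]]
```

The side view shows the fingertips about 25–30 mm above where telemetry puts them, while x and y agree. I'll open the jaws and probe the bench gently to calibrate z.

Emit:
jog_arm([
  {"jaw": 1, "offset": [0, 0, -1], "spin": 0},
  {"jaw": 1, "offset": [0, 0, 0], "spin": 0},
  {"jaw": 1, "offset": [0, 0, 0], "spin": 0},
  {"jaw": 1, "offset": [0, 0, 0], "spin": 0},
  {"jaw": 1, "offset": [0, 0, 0], "spin": 0},
])

```text
clock: 4.15
tcp_pos: [0.4399, -0.2186, 0.0226]
tool_rot: [[0.999, 0.039, -0.0], [0.039, -0.999, 0.0], [-0.0, -0.0, -1.0]]
contact_force: [0.7, -0.1, -0.2]
grip_width: 0.817
gripper_force: 0.0
```

Emit:
jog_arm([
  {"jaw": 1, "offset": [0, 0, 0], "spin": 0},
  {"jaw": 1, "offset": [0, 0, 1.5], "spin": 0},
  {"jaw": 1, "offset": [0, 0, 1.3], "spin": 0},
  {"jaw": 1, "offset": [0, 0, 0], "spin": 0},
  {"jaw": 1, "offset": [0, 0, 0], "spin": 0},
])

```text
clock: 4.65
tcp_pos: [0.4396, -0.2184, -0.0057]
tool_rot: [[0.999, 0.039, -0.001], [0.039, -0.999, 0.0], [-0.001, -0.001, -1.0]]
contact_force: [-0.1, 0.2, 0.7]
grip_width: 0.999
gripper_force: 0.0
```

Emit:
jog_arm([
  {"jaw": 1, "offset": [0, 0, 0], "spin": 0},
  {"jaw": 1, "offset": [0, 0, 0.15], "spin": 0},
  {"jaw": 1, "offset": [0, 0, 0], "spin": 0},
  {"jaw": 1, "offset": [0, 0, 0.15], "spin": 0},
  {"jaw": 1, "offset": [0, 0, 0], "spin": 0},
])

```text
clock: 5.15
tcp_pos: [0.44, -0.2186, -0.0084]
tool_rot: [[0.999, 0.039, 0.0], [0.039, -0.999, -0.0], [0.0, 0.0, -1.0]]
contact_force: [0.0, -0.0, -1.1]
grip_width: 0.995
gripper_force: 0.0
```

Emit:
jog_arm([
  {"jaw": 1, "offset": [0, 0, 0.5], "spin": 0},
  {"jaw": 1, "offset": [0, 0, 0.4], "spin": 0},
  {"jaw": 1, "offset": [0, 0, 0], "spin": 0},
  {"jaw": 1, "offset": [0, 0, 0.2], "spin": 0},
  {"jaw": 1, "offset": [0, 0, 0], "spin": 0},
])

```text
clock: 5.65
tcp_pos: [0.4398, -0.2185, -0.0196]
tool_rot: [[0.999, 0.039, -0.0], [0.039, -0.999, 0.0], [-0.0, -0.0, -1.0]]
contact_force: [0.8, -0.0, 0.6]
grip_width: 1.0
gripper_force: 0.0
```

Emit:
jog_arm([
  {"jaw": 1, "offset": [0, 0, 0], "spin": 0},
  {"jaw": 1, "offset": [0, 0, 0.2], "spin": 0},
  {"jaw": 1, "offset": [0, 0, 0], "spin": 0},
])

```text
clock: 5.95
tcp_pos: [0.4399, -0.2186, -0.0215]
tool_rot: [[0.999, 0.039, -0.0], [0.039, -0.999, 0.0], [-0.0, -0.0, -1.0]]
contact_force: [-0.3, -0.7, 0.4]
grip_width: 0.998
gripper_force: 0.0
```

```bash
python3 - <<'E'
from h import *
g=grab('side','s5.png')['image'];s=telemetry.sense();print(s['tcp_pos'],s['contact_force'])
cv2.imwrite('pics/c5.png',cv2.resize(g[120:230,380:500],None,fx=5,fy=5,interpolation=cv2.INTER_CUBIC)[:,:,::-1])
E
```

```text
[ 0.43992218 -0.21851648 -0.02143262] [-0.12649598 -0.48253447 -0.38323207]
```

View pics/c5.png

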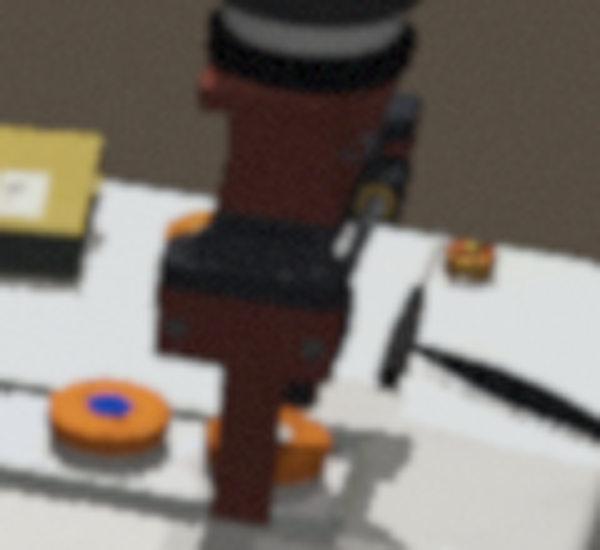

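Emit:
jog_arm([
  {"jaw": 1, "offset": [0, 0, 0.15], "spin": 0},
  {"jaw": 1, "offset": [0, 0, 0], "spin": 0},
  {"jaw": 1, "offset": [0, 0, 0.1], "spin": 0},
  {"jaw": 1, "offset": [0, 0, 0], "spin": 0},
])

```text
clock: 6.4
tcp_pos: [0.44, -0.2185, -0.0239]
tool_rot: [[0.999, 0.039, -0.0], [0.039, -0.999, 0.0], [-0.0, -0.0, -1.0]]
contact_force: [-0.2, -0.3, -0.2]
grip_width: 0.998
gripper_force: 0.0
```

```bash
python3 - <<'E'
from h import *
g=grab('side')
print(ray(g,[(428.6,224)],.003),proj(g,[[.44,-.1745,.003]]))
E
```

```text
[[ 0.43859287 -0.18319701  0.003     ]] [[426.75607146 226.05849871]]
```

Emit:
jog_arm([
  {"jaw": 1, "offset": [0, 0, 0.1], "spin": 0},
  {"jaw": 1, "offset": [0, 0, 0], "spin": 0},
  {"jaw": 1, "offset": [0, 0, 0.1], "spin": 0},
  {"jaw": 1, "offset": [0, 0, 0], "spin": 0},
])

```text
clock: 6.85
tcp_pos: [0.4399, -0.2185, -0.0259]
tool_rot: [[0.999, 0.039, -0.0], [0.039, -0.999, 0.0], [-0.0, -0.0, -1.0]]
contact_force: [0.1, -0.1, -0.5]
grip_width: 1.0
gripper_force: 0.0
```

Emit:
jog_arm([
  {"jaw": 1, "offset": [0, 0, 0.1], "spin": 0},
  {"jaw": 1, "offset": [0, 0, 0], "spin": 0},
  {"jaw": 1, "offset": [0, 0, 0], "spin": 0},
])

```text
clock: 7.15
tcp_pos: [0.44, -0.2186, -0.0269]
tool_rot: [[0.999, 0.039, -0.0], [0.039, -0.999, 0.0], [-0.0, -0.0, -1.0]]
contact_force: [-1.2, 0.6, 0.4]
grip_width: 0.996
gripper_force: 0.0
```

Emit:
jog_arm([
  {"jaw": 1, "offset": [0, 0, 0.1], "spin": 0},
  {"jaw": 1, "offset": [0, 0, 0], "spin": 0},
  {"jaw": 1, "offset": [0, 0, 0], "spin": 0},
])

```text
clock: 7.45
tcp_pos: [0.44, -0.2186, -0.0279]
tool_rot: [[0.999, 0.039, -0.0], [0.039, -0.999, 0.0], [-0.0, -0.0, -1.0]]
contact_force: [-0.0, -1.0, 0.4]
grip_width: 0.999
gripper_force: 0.0
```

Emit:
jog_arm([
  {"jaw": 1, "offset": [0, 0, 0.1], "spin": 0},
  {"jaw": 1, "offset": [0, 0, 0], "spin": 0},
])

```text
clock: 7.65
tcp_pos: [0.4399, -0.2185, -0.0289]
tool_rot: [[0.999, 0.039, -0.0], [0.039, -0.999, 0.0], [-0.0, -0.0, -1.0]]
contact_force: [-0.1, -0.3, 0.6]
grip_width: 1.003
gripper_force: 0.0
```

Emit:
jog_arm([
  {"jaw": 1, "offset": [0, 0, 0.1], "spin": 0},
  {"jaw": 1, "offset": [0, 0, 0], "spin": 0},
])

```text
clock: 7.85
tcp_pos: [0.4399, -0.2185, -0.0299]
tool_rot: [[0.999, 0.039, -0.0], [0.039, -0.999, 0.0], [-0.0, -0.0, -1.0]]
contact_force: [-0.2, 0.6, -0.1]
grip_width: 1.001
gripper_force: 0.0
```

Emit:
jog_arm([
  {"jaw": 1, "offset": [0, 0, 0.1], "spin": 0},
  {"jaw": 1, "offset": [0, 0, 0], "spin": 0},
])

```text
clock: 8.05
tcp_pos: [0.44, -0.2185, -0.0309]
tool_rot: [[0.999, 0.039, -0.0], [0.039, -0.999, 0.0], [-0.0, -0.0, -1.0]]
contact_force: [0.1, 0.3, -0.0]
grip_width: 0.998
gripper_force: 0.0
```

Emit:
jog_arm([
  {"jaw": 1, "offset": [0, 0, 0.1], "spin": 0},
  {"jaw": 1, "offset": [0, 0, 0], "spin": 0},
])

```text
clock: 8.25
tcp_pos: [0.44, -0.2186, -0.0319]
tool_rot: [[0.999, 0.039, -0.0], [0.039, -0.999, 0.0], [-0.0, -0.0, -1.0]]
contact_force: [-0.6, 0.5, 0.2]
grip_width: 1.002
gripper_force: 0.0
```

Emit:
jog_arm([
  {"jaw": 1, "offset": [0, 0, 0.1], "spin": 0},
  {"jaw": 1, "offset": [0, 0, 0], "spin": 0},
])

```text
clock: 8.45
tcp_pos: [0.4401, -0.2186, -0.0327]
tool_rot: [[0.999, 0.039, 0.0], [0.039, -0.999, -0.0], [0.0, 0.0, -1.0]]
contact_force: [-2.0, 0.5, 2.5]
grip_width: 1.002
gripper_force: 1.5
```

Emit:
jog_arm([
  {"jaw": 1, "offset": [0, 0, 0.1], "spin": 0},
  {"jaw": 1, "offset": [0, 0, 0], "spin": 0},
])

```text
clock: 8.65
tcp_pos: [0.4401, -0.2186, -0.0328]
tool_rot: [[0.999, 0.039, 0.0], [0.039, -0.999, -0.0], [0.0, 0.0, -1.0]]
contact_force: [-4.8, 2.3, 15.6]
grip_width: 1.001
gripper_force: 8.2
```

```bash
python3 - <<'E'
from h import *
f=grab('top');g=grab('side')
a=cv2.resize(g['image'][170:240,390:470],None,fx=5,fy=5,interpolation=cv2.INTER_CUBIC);b=cv2.resize(f['image'][260:330,410:480],None,fx=5,fy=5,interpolation=cv2.INTER_CUBIC)
cv2.imwrite('pics/c6.png',np.hstack([a,b])[:,:,::-1]);print(proj(g,[[.44,-.1745,0],[.44,-.1745,.01]]))
E
```

```text
[[426.62314928 227.39679665]
 [427.06767186 222.92156087]]
```

View pics/c6.png

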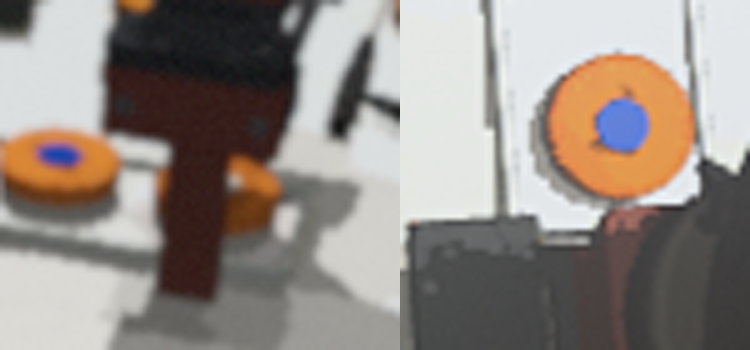

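Contact comes at telemetry z = −0.0325 with the fingertip visibly on the bench. So true z = telemetry + 32.5 mm.

Emit:
jog_arm([
  {"jaw": 1, "offset": [0, 0, -1.4], "spin": 0},
  {"jaw": 1, "offset": [0, 0, 0], "spin": 0},
  {"jaw": 0.4, "offset": [0, 0, 0], "spin": 0},
  {"jaw": 0.4, "offset": [0, 0, 0], "spin": 0},
  {"jaw": 0.4, "offset": [0, 0, 0], "spin": 0},
])

```text
clock: 9.25
tcp_pos: [0.4396, -0.2184, -0.0204]
tool_rot: [[0.999, 0.039, -0.001], [0.039, -0.999, 0.0], [-0.001, -0.0, -1.0]]
contact_force: [-0.2, -0.7, -0.6]
grip_width: 0.768
gripper_force: 0.0
```

Emit:
jog_arm([
  {"jaw": 0.4, "offset": [0, 0, 0], "spin": 0},
  {"jaw": 0.4, "offset": [0, 0, 0], "spin": 0},
  {"jaw": 0.4, "offset": [0, 0, 0], "spin": 0},
  {"jaw": 0.4, "offset": [0, 0, 0], "spin": 0},
  {"jaw": 0.4, "offset": [0, 0, 0], "spin": 0},
])

```text
clock: 9.75
tcp_pos: [0.44, -0.2186, -0.0199]
tool_rot: [[0.999, 0.039, -0.0], [0.039, -0.999, 0.0], [-0.0, -0.0, -1.0]]
contact_force: [0.9, 0.7, -1.6]
grip_width: 0.549
gripper_force: 30.0
```

Emit:
jog_arm([
  {"jaw": 0.4, "offset": [0, 0, -4], "spin": 0},
  {"jaw": 0.4, "offset": [0, 0, -4], "spin": 0},
  {"jaw": 0.4, "offset": [1.37, -4.22, 0], "spin": 0},
  {"jaw": 0.4, "offset": [1.37, -4.22, 0], "spin": 0},
  {"jaw": 0.4, "offset": [1.37, -4.22, 0], "spin": 0},
])

```text
clock: 10.25
tcp_pos: [0.4766, -0.0895, 0.0607]
tool_rot: [[0.999, 0.037, 0.001], [0.037, -0.999, -0.0], [0.001, 0.0, -1.0]]
contact_force: [0.1, 0.7, -0.1]
grip_width: 0.553
gripper_force: 30.0
```

Emit:
jog_arm([
  {"jaw": 0.4, "offset": [1.37, -4.22, 0], "spin": 0},
  {"jaw": 0.4, "offset": [1.37, -4.22, 0], "spin": 0},
  {"jaw": 0.4, "offset": [1.37, -4.22, 0], "spin": 0},
  {"jaw": 0.4, "offset": [0, 0, 0], "spin": 0},
  {"jaw": 0.4, "offset": [0, 0, 0], "spin": 0},
])

```text
clock: 10.75
tcp_pos: [0.5122, 0.0386, 0.06]
tool_rot: [[0.999, 0.041, -0.0], [0.041, -0.999, 0.0], [-0.0, -0.0, -1.0]]
contact_force: [-0.5, -0.7, -0.9]
grip_width: 0.555
gripper_force: 30.0
```

Emit:
jog_arm([
  {"jaw": 0.4, "offset": [0, 0, 0], "spin": 0},
])

```text
clock: 10.85
tcp_pos: [0.5117, 0.0361, 0.0599]
tool_rot: [[0.999, 0.037, -0.001], [0.037, -0.999, -0.001], [-0.001, 0.001, -1.0]]
contact_force: [0.2, -0.2, 0.2]
grip_width: 0.554
gripper_force: 30.0
```

Emit:
jog_arm([
  {"jaw": 0.4, "offset": [0, 0, 4], "spin": 0},
  {"jaw": 0.4, "offset": [0, 0, 2.5], "spin": 0},
  {"jaw": 0.4, "offset": [0, 0, 1.3], "spin": 0},
  {"jaw": 0.4, "offset": [0, 0, 0], "spin": 0},
  {"jaw": 0.4, "offset": [0, 0, 0], "spin": 0},
])

```text
clock: 11.35
tcp_pos: [0.5126, 0.0368, -0.0175]
tool_rot: [[0.999, 0.037, 0.0], [0.037, -0.999, -0.0], [0.0, 0.0, -1.0]]
contact_force: [0.3, -0.3, -0.3]
grip_width: 0.554
gripper_force: 30.0
```

Emit:
jog_arm([
  {"jaw": 0.66, "offset": [0, 0, 0], "spin": 0},
  {"jaw": 0.66, "offset": [0, 0, 0], "spin": 0},
  {"jaw": 0.66, "offset": [0, 0, 0], "spin": 0},
  {"jaw": 0.66, "offset": [0, 0, 0], "spin": 0},
])

```text
clock: 11.75
tcp_pos: [0.5126, 0.0377, -0.0175]
tool_rot: [[0.999, 0.039, 0.001], [0.039, -0.999, 0.0], [0.001, -0.0, -1.0]]
contact_force: [0.3, 0.0, 0.5]
grip_width: 0.661
gripper_force: 0.0
```

Emit:
jog_arm([
  {"jaw": 0.66, "offset": [0, 0, -2], "spin": 0},
  {"jaw": 1, "offset": [0, 0, -5], "spin": 0},
])

```text
clock: 11.95
tcp_pos: [0.5091, 0.0373, 0.0499]
tool_rot: [[0.999, 0.039, -0.008], [0.039, -0.999, -0.001], [-0.008, 0.001, -1.0]]
contact_force: [0.7, 0.0, -0.3]
grip_width: 0.715
gripper_force: 0.0
```

Emit:
jog_arm([
  {"jaw": 1, "offset": [-0.32, 4.24, 0], "spin": 0},
  {"jaw": 1, "offset": [-0.32, 4.24, 0], "spin": 0},
  {"jaw": 1, "offset": [-0.32, 4.24, 0], "spin": 0},
  {"jaw": 1, "offset": [-0.32, 4.24, 0], "spin": 0},
  {"jaw": 1, "offset": [-0.32, 4.24, 0], "spin": 0},
])

```text
clock: 12.45
tcp_pos: [0.5044, -0.1765, 0.0524]
tool_rot: [[0.999, 0.039, 0.0], [0.039, -0.999, -0.0], [0.0, 0.0, -1.0]]
contact_force: [0.8, -0.4, 0.8]
grip_width: 1.0
gripper_force: 0.0
```

Emit:
jog_arm([
  {"jaw": 1, "offset": [-0.32, 4.24, 0], "spin": 0},
  {"jaw": 1, "offset": [0, 0, 0], "spin": 0},
  {"jaw": 1, "offset": [0, 0, 0], "spin": 0},
  {"jaw": 1, "offset": [0, 0, 0], "spin": 0},
])

```text
clock: 12.85
tcp_pos: [0.5032, -0.2158, 0.0521]
tool_rot: [[0.999, 0.04, -0.0], [0.04, -0.999, 0.001], [-0.0, -0.001, -1.0]]
contact_force: [-0.6, 0.2, -0.7]
grip_width: 1.0
gripper_force: 0.0
```

```bash
python3 - <<'E'
from h import *
f=grab('top');h=cv2.cvtColor(f['image'],cv2.COLOR_RGB2HSV)
k=cv2.inRange(h[250:320,270:335],np.array((5,120,100)),np.array((20,255,255)))
c=max(cv2.findContours(k,0,1)[0],key=cv2.contourArea).reshape(-1,2)+[270,250]
w=ray(f,c,.022)[:,:2].astype(np.float32)*1000;print(cv2.minAreaRect(w),telemetry.sense()['tcp_pos'])
E
```

```text
((511.2730407714844, 38.08022689819336), (47.87816619873047, 48.8634033203125), 44.327938079833984) [ 0.50328171 -0.21545902  0.05215599]
```

Emit:
jog_arm([
  {"jaw": 1, "offset": [0, 0.1, 3.5], "spin": 0},
  {"jaw": 1, "offset": [0, 0, 2.5], "spin": 0},
  {"jaw": 1, "offset": [0, 0, 1.2], "spin": 0},
  {"jaw": 1, "offset": [0, 0, 0], "spin": 0},
  {"jaw": 0.4, "offset": [0, 0, 0], "spin": 0},
])

```text
clock: 13.4
tcp_pos: [0.5037, -0.2177, -0.0192]
tool_rot: [[0.999, 0.04, 0.001], [0.04, -0.999, 0.0], [0.001, 0.0, -1.0]]
contact_force: [0.5, 0.3, 0.2]
grip_width: 0.944
gripper_force: 0.0
```

Emit:
jog_arm([
  {"jaw": 0.4, "offset": [0, 0, 0], "spin": 0},
  {"jaw": 0.4, "offset": [0, 0, 0], "spin": 0},
  {"jaw": 0.4, "offset": [0, 0, 0], "spin": 0},
  {"jaw": 0.4, "offset": [0, 0, 0], "spin": 0},
  {"jaw": 0.4, "offset": [0, 0, 0], "spin": 0},
])

```text
clock: 13.9
tcp_pos: [0.5033, -0.2185, -0.0194]
tool_rot: [[0.999, 0.039, 0.001], [0.039, -0.999, -0.0], [0.001, 0.0, -1.0]]
contact_force: [-1.0, -0.3, 3.4]
grip_width: 0.554
gripper_force: 30.0
```

Emit:
jog_arm([
  {"jaw": 0.4, "offset": [0, 0, 0], "spin": 0},
  {"jaw": 0.4, "offset": [0, 0, -0.1], "spin": 0},
])

```text
clock: 14.1
tcp_pos: [0.5029, -0.2183, -0.0189]
tool_rot: [[0.999, 0.039, -0.0], [0.039, -0.999, 0.0], [-0.0, -0.0, -1.0]]
contact_force: [0.3, 0.1, -1.2]
grip_width: 0.551
gripper_force: 30.0
```

Emit:
jog_arm([
  {"jaw": 0.4, "offset": [-1.5, -0.08, 0], "spin": 0},
  {"jaw": 0.4, "offset": [-1.5, -0.08, 0], "spin": 0},
  {"jaw": 0.4, "offset": [-1.5, -0.08, 0], "spin": 0},
  {"jaw": 0.4, "offset": [-1.2, -0.08, 0], "spin": 0},
  {"jaw": 0.4, "offset": [-0.5, 0, 0], "spin": 0},
])

```text
clock: 14.6
tcp_pos: [0.4394, -0.2175, -0.019]
tool_rot: [[0.999, 0.038, -0.001], [0.038, -0.999, 0.0], [-0.001, -0.0, -1.0]]
contact_force: [-0.3, 0.2, -0.4]
grip_width: 0.554
gripper_force: 30.0
```

Emit:
jog_arm([
  {"jaw": 0.4, "offset": [0, 0, 0], "spin": 0},
  {"jaw": 0.4, "offset": [0, 0, 0], "spin": 0},
  {"jaw": 0.4, "offset": [0, 0, 0], "spin": 0},
])

```text
clock: 14.9
tcp_pos: [0.4419, -0.2175, -0.0187]
tool_rot: [[0.999, 0.039, 0.001], [0.039, -0.999, -0.0], [0.001, 0.0, -1.0]]
contact_force: [-0.1, -0.6, -0.4]
grip_width: 0.557
gripper_force: 30.0
```

Emit:
jog_arm([
  {"jaw": 0.4, "offset": [-0.25, 0, 0.1], "spin": 0},
  {"jaw": 0.4, "offset": [0, 0, 0], "spin": 0},
  {"jaw": 0.4, "offset": [0, 0, 0], "spin": 0},
])

```text
clock: 15.2
tcp_pos: [0.4396, -0.2177, -0.0195]
tool_rot: [[0.999, 0.039, 0.002], [0.039, -0.999, -0.0], [0.002, 0.0, -1.0]]
contact_force: [3.1, 0.7, 3.0]
grip_width: 0.556
gripper_force: 30.0
```

Emit:
jog_arm([
  {"jaw": 1, "offset": [0, 0, 0], "spin": 0},
  {"jaw": 1, "offset": [0, 0, 0], "spin": 0},
  {"jaw": 1, "offset": [0, 0, 0], "spin": 0},
  {"jaw": 1, "offset": [0, 0, -4], "spin": 0},
  {"jaw": 1, "offset": [0, 0, -4], "spin": 0},
])

```text
clock: 15.7
tcp_pos: [0.4367, -0.217, 0.0598]
tool_rot: [[0.999, 0.039, -0.004], [0.039, -0.999, 0.002], [-0.004, -0.002, -1.0]]
contact_force: [1.1, -0.5, 0.9]
grip_width: 0.967
gripper_force: 0.0
```

Emit:
jog_arm([
  {"jaw": 1, "offset": [0, 0, 0], "spin": -0.14},
  {"jaw": 1, "offset": [0, 0, 0], "spin": -0.14},
  {"jaw": 1, "offset": [0, 0, 0], "spin": -0.14},
  {"jaw": 1, "offset": [0, 0, 0], "spin": -0.14},
  {"jaw": 1, "offset": [0, 0, 0], "spin": -0.14},
])

```text
clock: 16.2
tcp_pos: [0.4379, -0.2176, 0.06]
tool_rot: [[0.736, 0.677, -0.001], [0.677, -0.736, 0.0], [-0.001, -0.001, -1.0]]
contact_force: [-1.1, -0.2, -0.6]
grip_width: 1.0
gripper_force: 0.0
```

Emit:
jog_arm([
  {"jaw": 1, "offset": [0, 0, 0], "spin": -0.14},
  {"jaw": 1, "offset": [0, 0, 0], "spin": -0.14},
  {"jaw": 1, "offset": [0, 0, 0], "spin": -0.14},
  {"jaw": 1, "offset": [0, 0, 0], "spin": -0.08},
  {"jaw": 1, "offset": [0, 0, 0], "spin": 0},
])

```text
clock: 16.7
tcp_pos: [0.4378, -0.2177, 0.0599]
tool_rot: [[0.326, 0.945, -0.001], [0.945, -0.326, 0.0], [0.0, -0.001, -1.0]]
contact_force: [0.3, 0.3, -0.2]
grip_width: 1.001
gripper_force: 0.0
```

```bash
python3 - <<'E'
from h import *
f=grab('top');g=grab('side')
def tri(a,b):
    r0=ray(f,[a],0)[0],ray(f,[a],.5)[0]; r1=ray(g,[b],0)[0],ray(g,[b],.5)[0]
    s=np.linalg.lstsq(np.c_[r0[1]-r0[0],-(r1[1]-r1[0])],r1[0]-r0[0],rcond=None)[0]
    p=r0[0]+s[0]*(r0[1]-r0[0]);q=r1[0]+s[1]*(r1[1]-r1[0]);return ((p+q)/2).round(3),np.linalg.norm(p-q).round(3)
print(tri((462,163),(310,165)),tri((585,157),(347,133)))
for z in(.05,.08): print(ray(f,[(462,165),(585,160)],z).round(3).tolist())
h=cv2.cvtColor(f['image'],cv2.COLOR_RGB2HSV)
k=cv2.inRange(h[250:350,425:480],np.array((5,120,100)),np.array((20,255,255)))
c=max(cv2.findContours(k,0,1)[0],key=cv2.contourArea).reshape(-1,2)+[425,250]
print(cv2.minAreaRect(ray(f,c,.021)[:,:2].astype(np.float32)*1000)); s=telemetry.sense();print(s['tcp_pos'],s['tool_rot'].round(3),s['qpos'].round(0))
E
```

```text
(array([ 0.705, -0.231,  0.058]), np.float64(0.002)) (array([ 0.71 , -0.447,  0.045]), np.float64(0.011))
[[0.703, -0.234, 0.05], [0.709, -0.442, 0.05]]
[[0.694, -0.226, 0.08], [0.701, -0.428, 0.08]]
((441.11199951171875, -210.38597106933594), (35.72323226928711, 47.66734313964844), 71.27991485595703)
[ 0.43806316 -0.21766222  0.05995062] [[ 0.328  0.945 -0.001]
 [ 0.945 -0.328  0.   ]
 [ 0.    -0.001 -1.   ]] [ 40.  22. -25. 119.  14.  41. -13.]
```

Emit:
jog_arm([
  {"jaw": 0.6, "offset": [1.74, 4.58, 0], "spin": 0},
  {"jaw": 0.6, "offset": [1.74, 4.58, 0], "spin": 0},
  {"jaw": 0.6, "offset": [1.74, 4.58, 0], "spin": 0},
  {"jaw": 0.6, "offset": [1.74, 4.58, 0], "spin": 0},
  {"jaw": 0.6, "offset": [0, 0, 0], "spin": 0},
])

```text
clock: 17.3
tcp_pos: [0.6406, -0.2089, 0.06]
tool_rot: [[0.325, 0.946, 0.005], [0.946, -0.325, 0.002], [0.003, 0.004, -1.0]]
contact_force: [0.0, 0.3, -0.5]
grip_width: 0.611
gripper_force: 0.0
```

Emit:
jog_arm([
  {"jaw": 0.6, "offset": [0, 0, 0], "spin": 0},
  {"jaw": 0.6, "offset": [0, 0, 0], "spin": 0},
  {"jaw": 0.6, "offset": [0, 0, 3], "spin": 0},
  {"jaw": 0.6, "offset": [0, 0, 2.5], "spin": 0},
  {"jaw": 0.6, "offset": [0, 0, 0], "spin": 0},
])

```text
clock: 17.8
tcp_pos: [0.6299, -0.2118, 0.002]
tool_rot: [[0.327, 0.945, -0.007], [0.945, -0.327, 0.001], [-0.002, -0.007, -1.0]]
contact_force: [-0.6, 0.1, -1.3]
grip_width: 0.601
gripper_force: 0.0
```

```bash
python3 - <<'E'
from h import *
g=grab('side');s=telemetry.sense();p=s['tcp_pos']+[0,0,.0325];print(p)
u=s['tool_rot'][:,1]
a=cv2.resize(g['image'][130:230,290:390],None,fx=5,fy=5,interpolation=cv2.INTER_CUBIC)[:,:,::-1].copy()
for d in(-.026,0,.026):
    q=(proj(g,[p+u*d])[0]-[290,130])*5; cv2.circle(a,tuple(int(v) for v in q),3,(0,0,255),-1)
q=(proj(g,[[.634,-.2115,.011]])[0]-[290,130])*5; cv2.circle(a,tuple(int(v) for v in q),3,(255,0,255),-1)
cv2.imwrite('pics/c7.png',a)
E
```

```text
[ 0.63164669 -0.2119313   0.03657967]
```

View pics/c7.png

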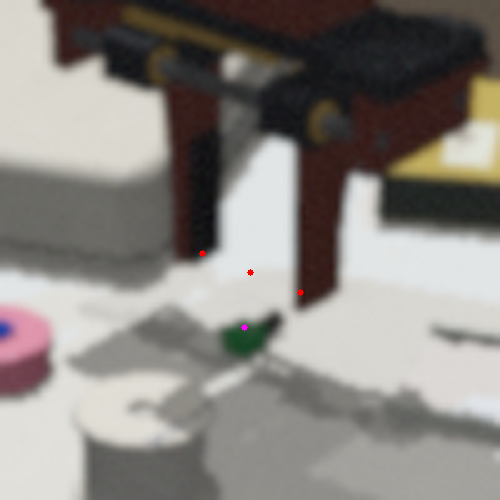

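Emit:
jog_arm([
  {"jaw": 0.6, "offset": [0, 0, 2], "spin": 0},
  {"jaw": 0.6, "offset": [0, 0, 1.4], "spin": 0},
  {"jaw": 0.6, "offset": [0, 0, 0], "spin": 0},
  {"jaw": 0.6, "offset": [0, 0, 0], "spin": 0},
  {"jaw": 0.6, "offset": [0, 0, 0], "spin": 0},
])

```text
clock: 18.35
tcp_pos: [0.6351, -0.2117, -0.0277]
tool_rot: [[0.326, 0.945, 0.001], [0.945, -0.326, -0.0], [0.0, 0.002, -1.0]]
contact_force: [-0.6, -0.4, -0.1]
grip_width: 0.598
gripper_force: 0.0
```

Emit:
jog_arm([
  {"jaw": 0.05, "offset": [0, 0, 0], "spin": 0},
  {"jaw": 0.05, "offset": [0, 0, 0], "spin": 0},
  {"jaw": 0.05, "offset": [0, 0, 0], "spin": 0},
  {"jaw": 0.05, "offset": [0, 0, 0], "spin": 0},
  {"jaw": 0.05, "offset": [0, 0, 0], "spin": 0},
])

```text
clock: 18.85
tcp_pos: [0.6344, -0.2116, -0.0288]
tool_rot: [[0.326, 0.945, 0.0], [0.945, -0.326, -0.0], [-0.0, 0.0, -1.0]]
contact_force: [0.7, 0.3, -0.7]
grip_width: 0.184
gripper_force: 0.0
```

Emit:
jog_arm([
  {"jaw": 0.05, "offset": [0, 0, 0], "spin": 0},
  {"jaw": 0.05, "offset": [0, 0, 0], "spin": 0},
  {"jaw": 0.05, "offset": [0, 0, 0], "spin": 0},
])

```text
clock: 19.15
tcp_pos: [0.6344, -0.2115, -0.0288]
tool_rot: [[0.326, 0.945, 0.0], [0.945, -0.326, -0.0], [-0.0, 0.0, -1.0]]
contact_force: [-1.0, -0.8, -0.3]
grip_width: 0.153
gripper_force: 30.0
```

Emit:
jog_arm([
  {"jaw": 0.05, "offset": [0, 0, -3], "spin": 0},
  {"jaw": 0.05, "offset": [0, 0, -4], "spin": 0},
  {"jaw": 0.05, "offset": [0, 0, -4], "spin": 0},
  {"jaw": 0.05, "offset": [0, 0, 0], "spin": -0.11},
  {"jaw": 0.05, "offset": [0, 0, 0], "spin": -0.11},
])

```text
clock: 19.65
tcp_pos: [0.6355, -0.2118, 0.0832]
tool_rot: [[0.107, 0.994, 0.003], [0.994, -0.107, -0.001], [-0.001, 0.003, -1.0]]
contact_force: [-0.7, 0.4, -1.0]
grip_width: 0.153
gripper_force: 30.0
```

Emit:
jog_arm([
  {"jaw": 0.05, "offset": [0, 0, 0], "spin": -0.11},
  {"jaw": 0.05, "offset": [0, 0, 0], "spin": 0},
  {"jaw": 0.05, "offset": [4.63, -1.42, 0], "spin": 0},
  {"jaw": 0.05, "offset": [4.63, -1.42, 0], "spin": 0},
  {"jaw": 0.05, "offset": [4.63, -1.42, 0], "spin": 0},
])

```text
clock: 20.15
tcp_pos: [0.5914, -0.0712, 0.0811]
tool_rot: [[0.007, 1.0, 0.0], [1.0, -0.007, 0.0], [0.0, 0.0, -1.0]]
contact_force: [0.6, 0.5, 0.2]
grip_width: 0.155
gripper_force: 30.0
```

Emit:
jog_arm([
  {"jaw": 0.05, "offset": [4.63, -1.42, 0], "spin": 0},
  {"jaw": 0.05, "offset": [4.63, -1.42, 0], "spin": 0},
  {"jaw": 0.05, "offset": [4.63, -1.42, 0], "spin": 0},
  {"jaw": 0.05, "offset": [4.63, -1.42, 0], "spin": 0},
  {"jaw": 0.05, "offset": [4.63, -1.42, 0], "spin": 0},
])

```text
clock: 20.65
tcp_pos: [0.5208, 0.1608, 0.0813]
tool_rot: [[0.006, 1.0, 0.0], [1.0, -0.006, 0.0], [0.0, 0.0, -1.0]]
contact_force: [0.7, -0.1, 0.1]
grip_width: 0.159
gripper_force: 30.0
```

Emit:
jog_arm([
  {"jaw": 0.05, "offset": [4.63, -1.42, 0], "spin": 0},
  {"jaw": 0.05, "offset": [4.63, -1.42, 0], "spin": 0},
  {"jaw": 0.05, "offset": [4.63, -1.42, 0], "spin": 0},
  {"jaw": 0.05, "offset": [0, 0, 0], "spin": 0},
  {"jaw": 0.05, "offset": [0, 0, 0], "spin": 0},
])

```text
clock: 21.15
tcp_pos: [0.4784, 0.2994, 0.0811]
tool_rot: [[0.001, 1.0, -0.0], [1.0, -0.001, 0.0], [0.0, -0.0, -1.0]]
contact_force: [-0.5, -0.1, 0.2]
grip_width: 0.151
gripper_force: 30.0
```

Emit:
jog_arm([
  {"jaw": 0.05, "offset": [0, 0, 0], "spin": 0},
  {"jaw": 0.05, "offset": [0, 0, 0], "spin": 0},
])

```text
clock: 21.35
tcp_pos: [0.48, 0.296, 0.0809]
tool_rot: [[0.006, 1.0, -0.0], [1.0, -0.006, -0.001], [-0.001, -0.0, -1.0]]
contact_force: [0.6, -0.5, -1.3]
grip_width: 0.15
gripper_force: 30.0
```

Emit:
jog_arm([
  {"jaw": 0.05, "offset": [0, -0.1, 4], "spin": 0},
  {"jaw": 0.05, "offset": [0, 0, 4], "spin": 0},
  {"jaw": 0.05, "offset": [0, 0, 2.2], "spin": 0},
  {"jaw": 0.05, "offset": [0, 0, 0], "spin": 0},
  {"jaw": 0.05, "offset": [0, 0, 0], "spin": 0},
])

```text
clock: 21.85
tcp_pos: [0.4787, 0.2973, -0.0205]
tool_rot: [[0.004, 1.0, -0.0], [1.0, -0.004, -0.0], [-0.0, -0.0, -1.0]]
contact_force: [1.0, -0.7, -0.6]
grip_width: 0.154
gripper_force: 30.0
```

Emit:
jog_arm([
  {"jaw": 0.05, "offset": [0, 0, 0.1], "spin": 0},
  {"jaw": 0.05, "offset": [0, 0, 0], "spin": 0},
  {"jaw": 0.35, "offset": [0, 0, 0], "spin": 0},
  {"jaw": 0.35, "offset": [0, 0, 0], "spin": 0},
  {"jaw": 0.35, "offset": [0, 0, 0], "spin": 0},
])

```text
clock: 22.35
tcp_pos: [0.4783, 0.2982, -0.0215]
tool_rot: [[0.002, 1.0, 0.0], [1.0, -0.002, 0.0], [0.0, 0.0, -1.0]]
contact_force: [0.3, -0.8, -0.3]
grip_width: 0.346
gripper_force: 0.0
```

Emit:
jog_arm([
  {"jaw": 0.35, "offset": [0, 0, 0], "spin": 0},
  {"jaw": 0.35, "offset": [0, 0, -3], "spin": 0},
  {"jaw": 1, "offset": [0, 0, -4], "spin": 0},
  {"jaw": 1, "offset": [0, 0, -3], "spin": 0},
])

```text
clock: 22.75
tcp_pos: [0.4783, 0.2985, 0.0799]
tool_rot: [[0.002, 1.0, 0.0], [1.0, -0.002, 0.001], [0.001, 0.0, -1.0]]
contact_force: [1.0, 1.0, 0.8]
grip_width: 0.491
gripper_force: 0.0
```

Emit:
jog_arm([
  {"jaw": 0.6, "offset": [0, 0, 1.5], "spin": 0.13},
  {"jaw": 0.6, "offset": [0, 0, 1.5], "spin": 0.13},
  {"jaw": 0.6, "offset": [0, 0, 0], "spin": 0},
  {"jaw": 0.6, "offset": [-3.28, 3.23, 0], "spin": 0},
  {"jaw": 0.6, "offset": [-3.28, 3.23, 0], "spin": 0},
])

```text
clock: 23.25
tcp_pos: [0.5234, 0.219, 0.0487]
tool_rot: [[0.251, 0.968, 0.0], [0.968, -0.251, 0.001], [0.001, -0.0, -1.0]]
contact_force: [0.9, -0.1, -0.4]
grip_width: 0.603
gripper_force: 0.0
```

Emit:
jog_arm([
  {"jaw": 0.6, "offset": [-3.28, 3.23, 0], "spin": 0},
  {"jaw": 0.6, "offset": [-3.28, 3.23, 0], "spin": 0},
  {"jaw": 0.6, "offset": [-3.28, 3.23, 0], "spin": 0},
  {"jaw": 0.6, "offset": [-3.28, 3.23, 0], "spin": 0},
  {"jaw": 0.6, "offset": [-3.28, 3.23, 0], "spin": 0},
])

```text
clock: 23.75
tcp_pos: [0.6379, 0.0161, 0.0487]
tool_rot: [[0.255, 0.967, 0.0], [0.967, -0.255, 0.0], [0.0, 0.0, -1.0]]
contact_force: [0.7, 0.7, 0.8]
grip_width: 0.597
gripper_force: 0.0
```

Emit:
jog_arm([
  {"jaw": 0.6, "offset": [0, 0, 0], "spin": 0},
  {"jaw": 0.6, "offset": [0, 0, 0], "spin": 0},
  {"jaw": 0.6, "offset": [0, 0, 0], "spin": 0},
])

```text
clock: 24.05
tcp_pos: [0.6365, 0.0196, 0.0483]
tool_rot: [[0.256, 0.967, -0.0], [0.967, -0.256, 0.001], [0.001, -0.001, -1.0]]
contact_force: [-0.2, 1.1, -1.2]
grip_width: 0.601
gripper_force: 0.0
```

```bash
python3 - <<'E'
from h import *
f=grab('top');g=grab('side');s=telemetry.sense();p=s['tcp_pos']+[0,0,.0325];print(p,s['tool_rot'].round(3))
a=cv2.resize(f['image'][230:370,110:270],(400,350));a2=cv2.resize(f['image'][60:260,220:400],(400,445))
b=cv2.resize(g['image'][100:300,230:390],(400,500))
c=np.zeros((600,800,3),np.uint8);c[:250,:400]=cv2.resize(a,(400,250));c[250:600,:400]=cv2.resize(a2,(400,350));c[:500,400:]=b
cv2.imwrite('pics/c8.png',c[:,:,::-1])
E
```

```text
[0.6364303  0.01994946 0.080871  ] [[ 0.255  0.967 -0.   ]
 [ 0.967 -0.255  0.001]
 [ 0.001 -0.001 -1.   ]]
```

View pics/c8.png

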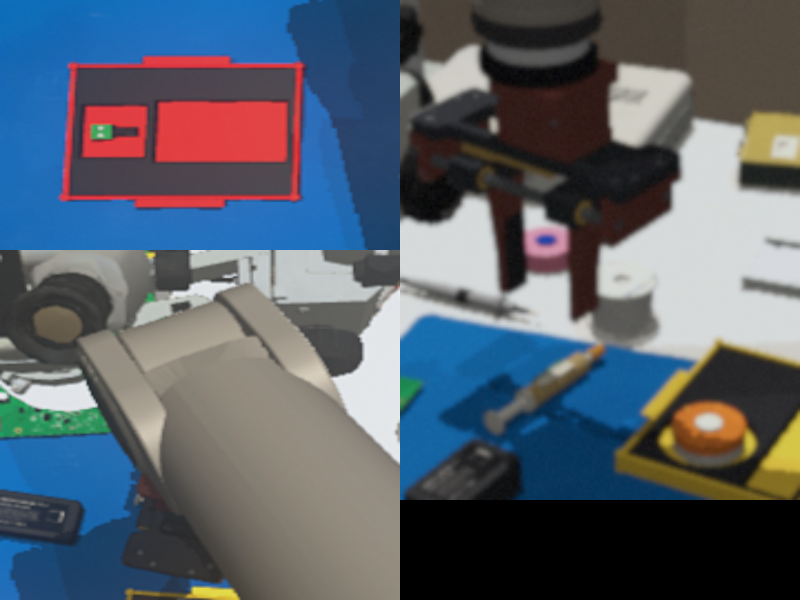

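```bash
python3 - <<'E'
from h import *
f=grab('top');g=grab('side','s8.png')
for z in(.3,.35,.4,.45): print(z,ray(f,[(326,83),(258,111),(296,165),(340,83)],z)[:,:2].round(3).tolist())
for z in(.2,.25,.3,.35,.4): print(z, proj(g,[[.6375,.018,z]]).round().tolist())
cv2.imwrite('pics/c9.png',cv2.resize(g['image'][0:300,60:400],(680,600))[:,:,::-1])
E
```

```text
0.3 [[0.743, -0.001], [0.707, 0.086], [0.636, 0.038], [0.743, -0.019]]
0.35 [[0.721, 0.0], [0.688, 0.08], [0.622, 0.036], [0.721, -0.016]]
0.4 [[0.7, 0.001], [0.669, 0.075], [0.608, 0.034], [0.7, -0.014]]
0.45 [[0.678, 0.002], [0.65, 0.07], [0.594, 0.032], [0.678, -0.012]]
0.2 [[286.0, 155.0]]
0.25 [[285.0, 126.0]]
0.3 [[284.0, 95.0]]
0.35 [[282.0, 62.0]]
0.4 [[281.0, 27.0]]
```

View pics/c9.png

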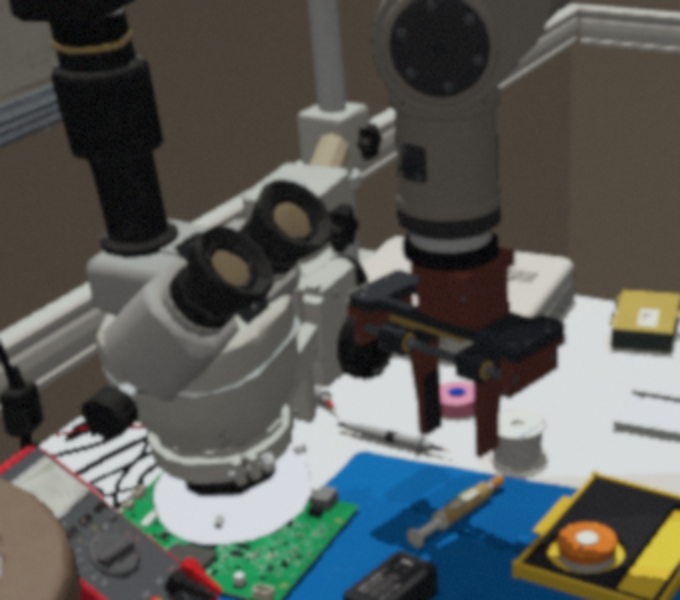

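The top crop shows the adapter lying in its red pocket. The side view shows the gripper over the syringe, with the microscope a few cm clear.

Emit:
jog_arm([
  {"jaw": 0.6, "offset": [-0.15, 0.1, 2], "spin": 0},
  {"jaw": 0.6, "offset": [0, 0, 1.5], "spin": 0},
  {"jaw": 0.6, "offset": [0, 0, 0], "spin": 0},
  {"jaw": 0.6, "offset": [0, 0, 0], "spin": 0},
])

```text
clock: 24.65
tcp_pos: [0.6372, 0.0165, 0.0129]
tool_rot: [[0.258, 0.966, -0.001], [0.966, -0.258, 0.0], [-0.0, -0.001, -1.0]]
contact_force: [-0.3, 1.0, 0.4]
grip_width: 0.597
gripper_force: 0.0
```

Emit:
jog_arm([
  {"jaw": 0.6, "offset": [0, 0, 1.2], "spin": 0},
  {"jaw": 0.6, "offset": [0, 0, 1.2], "spin": 0},
  {"jaw": 0.6, "offset": [0, 0, 1.3], "spin": 0},
  {"jaw": 0.6, "offset": [0, 0, 0], "spin": 0},
  {"jaw": 0.6, "offset": [0, 0, 0], "spin": 0},
])

```text
clock: 25.15
tcp_pos: [0.6372, 0.0161, -0.0245]
tool_rot: [[0.259, 0.966, -0.001], [0.966, -0.259, -0.0], [-0.0, -0.001, -1.0]]
contact_force: [1.0, -0.3, -0.6]
grip_width: 0.595
gripper_force: 0.0
```

Emit:
jog_arm([
  {"jaw": 0.05, "offset": [0, 0, 0], "spin": 0},
  {"jaw": 0.05, "offset": [0, 0, 0], "spin": 0},
  {"jaw": 0.05, "offset": [0, 0, 0], "spin": 0},
  {"jaw": 0.05, "offset": [0, 0, 0], "spin": 0},
  {"jaw": 0.05, "offset": [0, 0, 0], "spin": 0},
])

```text
clock: 25.65
tcp_pos: [0.6378, 0.016, -0.0236]
tool_rot: [[0.259, 0.966, 0.0], [0.966, -0.259, -0.0], [0.0, 0.0, -1.0]]
contact_force: [0.3, -0.4, 0.2]
grip_width: 0.184
gripper_force: 0.1
```

Emit:
jog_arm([
  {"jaw": 0.05, "offset": [0, 0, 0], "spin": 0},
  {"jaw": 0.05, "offset": [0, 0, 0], "spin": 0},
  {"jaw": 0.05, "offset": [0, 0, 0], "spin": 0},
])

```text
clock: 25.95
tcp_pos: [0.6378, 0.016, -0.0236]
tool_rot: [[0.259, 0.966, 0.0], [0.966, -0.259, -0.0], [0.0, 0.0, -1.0]]
contact_force: [-0.6, -0.1, 2.0]
grip_width: 0.169
gripper_force: 30.0
```

Emit:
jog_arm([
  {"jaw": 0.05, "offset": [0, 0, -3], "spin": 0},
  {"jaw": 0.05, "offset": [0, 0, -4], "spin": 0},
  {"jaw": 0.05, "offset": [-1.33, -4.46, 0], "spin": 0},
  {"jaw": 0.05, "offset": [-1.33, -4.46, 0], "spin": 0},
  {"jaw": 0.05, "offset": [-1.33, -4.46, 0], "spin": 0},
])

```text
clock: 26.45
tcp_pos: [0.4965, 0.0121, 0.0463]
tool_rot: [[0.259, 0.966, 0.001], [0.966, -0.259, 0.0], [0.0, 0.001, -1.0]]
contact_force: [0.8, 1.0, -1.0]
grip_width: 0.169
gripper_force: 30.0
```

Emit:
jog_arm([
  {"jaw": 0.05, "offset": [-1.33, -4.46, 0], "spin": 0},
  {"jaw": 0.05, "offset": [0, 0, 0], "spin": -0.0875},
  {"jaw": 0.05, "offset": [0, 0, 0], "spin": -0.0875},
  {"jaw": 0.05, "offset": [0, 0, 0], "spin": 0},
  {"jaw": 0.05, "offset": [0, 0, 0], "spin": 0},
])

```text
clock: 26.95
tcp_pos: [0.4518, 0.0109, 0.0462]
tool_rot: [[0.089, 0.996, 0.0], [0.996, -0.089, 0.0], [0.0, 0.0, -1.0]]
contact_force: [0.7, 0.5, 0.0]
grip_width: 0.165
gripper_force: 30.0
```

Emit:
jog_arm([
  {"jaw": 0.05, "offset": [0, 0, 0], "spin": 0},
  {"jaw": 0.05, "offset": [0, 0, 0], "spin": 0},
])

```text
clock: 27.15
tcp_pos: [0.4518, 0.0109, 0.0461]
tool_rot: [[0.088, 0.996, -0.0], [0.996, -0.088, 0.0], [0.0, -0.0, -1.0]]
contact_force: [-0.4, -0.4, 0.0]
grip_width: 0.165
gripper_force: 30.0
```

```bash
python3 - <<'E'
from h import *
g=grab('side');f=grab('top')
a=cv2.resize(g['image'][180:320,300:440],(500,500));b=cv2.resize(f['image'][230:350,260:380],(300,300))
c=np.zeros((500,800,3),np.uint8);c[:,:500]=a;c[:300,500:]=b
cv2.imwrite('pics/c10.png',c[:,:,::-1]);print(telemetry.sense()['tcp_pos'],telemetry.sense()['grip_width'])
E
```

```text
[0.45164525 0.01092718 0.04608274] 0.1668535114612102
```

View pics/c10.png

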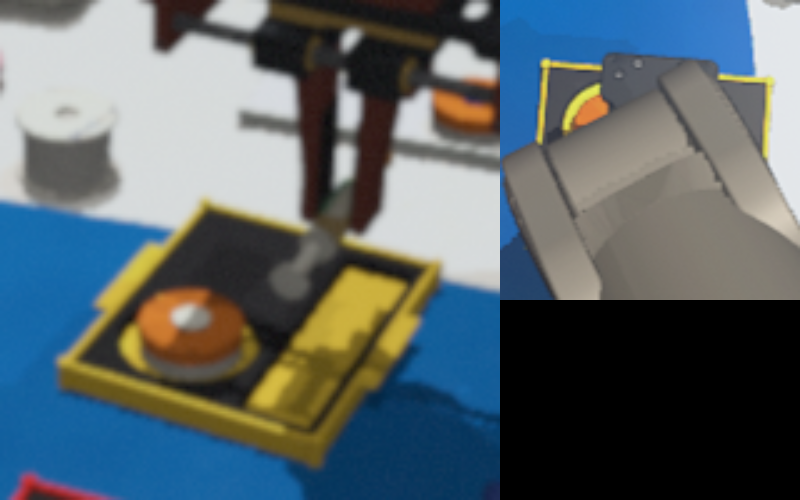

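The syringe hangs level and parallel over the long pocket. I lower and release it.

Emit:
jog_arm([
  {"jaw": 0.05, "offset": [0, 0, 3], "spin": 0},
  {"jaw": 0.05, "offset": [0, 0, 2.2], "spin": 0},
  {"jaw": 0.05, "offset": [0, 0, 1.2], "spin": 0},
  {"jaw": 0.05, "offset": [0, 0, 0], "spin": 0},
  {"jaw": 0.05, "offset": [0, 0, 0], "spin": 0},
])

```text
clock: 27.75
tcp_pos: [0.4517, 0.0111, -0.0176]
tool_rot: [[0.087, 0.996, -0.0], [0.996, -0.087, 0.0], [0.0, -0.0, -1.0]]
contact_force: [1.1, 0.5, 0.4]
grip_width: 0.17
gripper_force: 30.0
```

Emit:
jog_arm([
  {"jaw": 0.26, "offset": [0, 0, 0], "spin": 0},
  {"jaw": 0.26, "offset": [0, 0, 0], "spin": 0},
  {"jaw": 0.26, "offset": [0, 0, 0], "spin": 0},
  {"jaw": 0.26, "offset": [0, 0, -2], "spin": 0},
  {"jaw": 1, "offset": [0, 0, -4], "spin": 0},
])

```text
clock: 28.25
tcp_pos: [0.4494, 0.0107, 0.0413]
tool_rot: [[0.087, 0.996, -0.005], [0.996, -0.087, 0.0], [-0.0, -0.005, -1.0]]
contact_force: [1.6, 0.4, 0.9]
grip_width: 0.314
gripper_force: 0.0
```

Emit:
jog_arm([
  {"jaw": 1, "offset": [0, 0, 0], "spin": 0.14},
  {"jaw": 1, "offset": [0, 0, 0], "spin": 0.14},
  {"jaw": 1, "offset": [0, 0, 0], "spin": 0.14},
  {"jaw": 1, "offset": [0, 0, 0], "spin": 0.14},
  {"jaw": 1, "offset": [0, 0, 0], "spin": 0.14},
])

```text
clock: 28.75
tcp_pos: [0.4517, 0.0108, 0.0425]
tool_rot: [[0.712, 0.702, 0.001], [0.702, -0.712, -0.0], [0.0, 0.0, -1.0]]
contact_force: [-0.3, 0.1, -0.1]
grip_width: 0.769
gripper_force: 0.0
```

Emit:
jog_arm([
  {"jaw": 1, "offset": [0, 0, 0], "spin": 0.14},
  {"jaw": 1, "offset": [0, 0, 0], "spin": 0.14},
  {"jaw": 1, "offset": [0, 0, 0], "spin": 0.14},
  {"jaw": 1, "offset": [0, 0, 0], "spin": 0.14},
  {"jaw": 1, "offset": [0, 0, 0], "spin": 0.14},
])

```text
clock: 29.25
tcp_pos: [0.4516, 0.0109, 0.0425]
tool_rot: [[0.997, 0.078, 0.001], [0.078, -0.997, 0.0], [0.001, -0.0, -1.0]]
contact_force: [0.2, -0.6, 0.1]
grip_width: 1.002
gripper_force: 0.0
```

Emit:
jog_arm([
  {"jaw": 1, "offset": [0, 0, 0], "spin": 0.14},
  {"jaw": 1, "offset": [0, 0, 0], "spin": 0.14},
  {"jaw": 1, "offset": [0, 0, 0], "spin": 0},
  {"jaw": 1, "offset": [0, 0, 0], "spin": 0},
])

```text
clock: 29.65
tcp_pos: [0.4516, 0.011, 0.0423]
tool_rot: [[0.982, -0.191, 0.0], [-0.191, -0.982, -0.0], [0.0, 0.0, -1.0]]
contact_force: [-0.9, 0.1, 0.3]
grip_width: 0.999
gripper_force: 0.0
```

```bash
python3 - <<'E'
from h import *
f=grab('top','t11.png');g=grab('side');s=telemetry.sense();print(s['tcp_pos'],s['tool_rot'].round(3),s['qpos'].round())
for n,F,b in(('top',f,(200,188,268,236)),('side',g,(222,262,285,320))):
    h=cv2.cvtColor(F['image'],cv2.COLOR_RGB2HSV);x0,y0,x1,y1=b;h=h[y0:y1,x0:x1]
    m=cv2.inRange(h,np.array((0,0,0)),np.array((180,150,110)))|cv2.inRange(h,np.array((0,0,0)),np.array((180,255,50)))
    c=max(cv2.findContours(m,0,1)[0],key=cv2.contourArea).reshape(-1,2)+[x0,y0]
    r=cv2.minAreaRect(ray(F,c,.03)[:,:2].astype(np.float32)*1000);print(n,r,c.min(0),c.max(0))
E
```

```text
[0.45160278 0.01090629 0.0422597 ] [[ 0.981 -0.192  0.   ]
 [-0.192 -0.981  0.   ]
 [ 0.    -0.    -1.   ]] [  -1.   20.  -10.  126.    6.   35. -116.]
top ((630.193603515625, 154.17120361328125), (74.0160140991211, 42.97529983520508), 78.56578063964844) [211 197] [256 227]
side ((626.3274536132812, 169.2676239013672), (93.0501937866211, 59.561824798583984), 78.2942886352539) [232 276] [277 318]
```

Emit:
jog_arm([
  {"jaw": 1, "offset": [2.78, -3.5, 0], "spin": 0},
  {"jaw": 1, "offset": [2.78, -3.5, 0], "spin": 0},
  {"jaw": 1, "offset": [2.78, -3.5, 0], "spin": 0},
  {"jaw": 1, "offset": [2.78, -3.5, 0], "spin": 0},
  {"jaw": 1, "offset": [2.78, -3.5, 0], "spin": 0},
])

```text
clock: 30.25
tcp_pos: [0.6232, 0.1565, 0.042]
tool_rot: [[0.981, -0.193, -0.0], [-0.193, -0.981, 0.0], [-0.0, -0.0, -1.0]]
contact_force: [-0.1, -0.1, 0.4]
grip_width: 0.999
gripper_force: 0.0
```

Emit:
jog_arm([
  {"jaw": 1, "offset": [0, 0, 0], "spin": 0},
  {"jaw": 1, "offset": [0, 0, 0], "spin": 0},
  {"jaw": 1, "offset": [0, 0, 0], "spin": 0},
  {"jaw": 1, "offset": [0, 0, 0], "spin": 0},
])

```text
clock: 30.65
tcp_pos: [0.6212, 0.1538, 0.0421]
tool_rot: [[0.981, -0.196, -0.001], [-0.196, -0.981, -0.001], [-0.001, 0.001, -1.0]]
contact_force: [1.1, -0.9, -0.1]
grip_width: 1.002
gripper_force: 0.0
```

```bash
python3 - <<'E'
from h import *
g=grab('side');s=telemetry.sense();print(s['tcp_pos'],s['tool_rot'].round(3))
cv2.imwrite('pics/c11.png',cv2.resize(g['image'][60:310,140:360],(700,590))[:,:,::-1])
E
```

```text
[0.62134962 0.15395411 0.042236  ] [[ 0.981 -0.196 -0.   ]
 [-0.196 -0.981 -0.001]
 [-0.     0.001 -1.   ]]
```

View pics/c11.png

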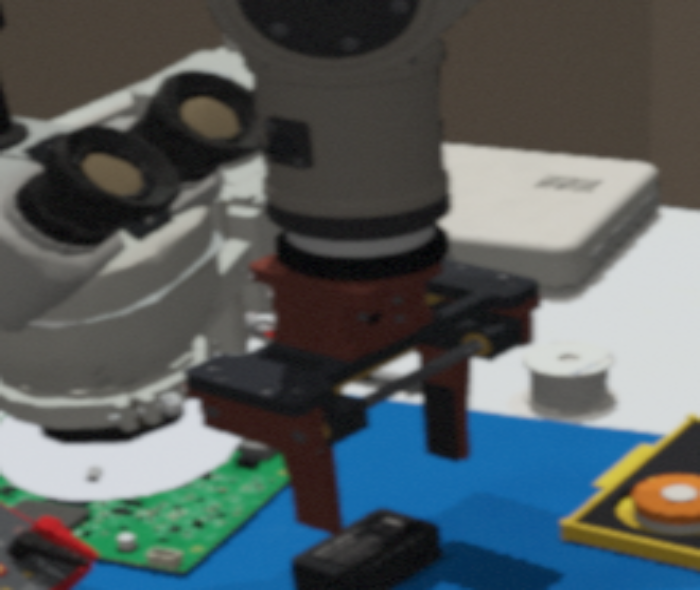

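Emit:
jog_arm([
  {"jaw": 1, "offset": [0, -0.15, 1.5], "spin": 0},
  {"jaw": 1, "offset": [0, 0, 1.2], "spin": 0},
  {"jaw": 1, "offset": [0, 0, 0], "spin": 0},
  {"jaw": 1, "offset": [0, 0, 0], "spin": 0},
])

```text
clock: 31.1
tcp_pos: [0.6216, 0.1567, 0.0142]
tool_rot: [[0.981, -0.195, -0.002], [-0.195, -0.981, -0.001], [-0.001, 0.001, -1.0]]
contact_force: [0.8, 0.8, -0.5]
grip_width: 0.999
gripper_force: 0.0
```

Emit:
jog_arm([
  {"jaw": 1, "offset": [0, 0, 0.8], "spin": 0},
  {"jaw": 1, "offset": [0, 0, 0], "spin": 0},
  {"jaw": 1, "offset": [0, 0, 0.6], "spin": 0},
  {"jaw": 1, "offset": [0, 0, 0], "spin": 0},
])

```text
clock: 31.5
tcp_pos: [0.6218, 0.1567, 0.0004]
tool_rot: [[0.981, -0.195, -0.001], [-0.195, -0.981, -0.0], [-0.001, 0.001, -1.0]]
contact_force: [0.3, -0.7, -0.3]
grip_width: 0.998
gripper_force: 0.0
```

Emit:
jog_arm([
  {"jaw": 1, "offset": [0, 0, 1], "spin": 0},
  {"jaw": 1, "offset": [0, 0, 0.9], "spin": 0},
  {"jaw": 1, "offset": [0, 0, 0], "spin": 0},
  {"jaw": 1, "offset": [0, 0, 0], "spin": 0},
])

```text
clock: 31.9
tcp_pos: [0.6219, 0.1568, -0.0184]
tool_rot: [[0.981, -0.195, -0.001], [-0.195, -0.981, -0.0], [-0.001, 0.0, -1.0]]
contact_force: [-0.5, 0.8, 0.4]
grip_width: 0.996
gripper_force: 0.0
```

Emit:
jog_arm([
  {"jaw": 0.6, "offset": [0, 0, 0], "spin": 0},
  {"jaw": 0.6, "offset": [0, 0, 0], "spin": 0},
  {"jaw": 0.6, "offset": [0, 0, 0], "spin": 0},
  {"jaw": 0.6, "offset": [0, 0, 0], "spin": 0},
  {"jaw": 0.6, "offset": [0, 0, 0], "spin": 0},
])

```text
clock: 32.4
tcp_pos: [0.6226, 0.157, -0.0175]
tool_rot: [[0.981, -0.195, 0.001], [-0.195, -0.981, 0.0], [0.001, -0.0, -1.0]]
contact_force: [0.7, -0.1, 1.6]
grip_width: 0.839
gripper_force: 30.0
```

Emit:
jog_arm([
  {"jaw": 0.6, "offset": [0, 0, -2], "spin": 0},
  {"jaw": 0.6, "offset": [0, 0, -3], "spin": 0},
  {"jaw": 0.6, "offset": [-4.06, -0.72, 0], "spin": 0},
  {"jaw": 0.6, "offset": [-4.06, -0.72, 0], "spin": 0},
  {"jaw": 0.6, "offset": [-4.06, -0.72, 0], "spin": 0},
])

```text
clock: 32.9
tcp_pos: [0.5057, 0.202, 0.0322]
tool_rot: [[0.981, -0.196, 0.0], [-0.196, -0.981, 0.0], [0.0, -0.0, -1.0]]
contact_force: [-0.1, 0.5, -1.4]
grip_width: 0.835
gripper_force: 30.0
```

Emit:
jog_arm([
  {"jaw": 0.6, "offset": [-4.06, -0.72, 0], "spin": 0},
  {"jaw": 0.6, "offset": [0, 0, 0], "spin": -0.09},
  {"jaw": 0.6, "offset": [0, 0, 0], "spin": -0.09},
  {"jaw": 0.6, "offset": [0, 0, 0], "spin": 0},
  {"jaw": 0.6, "offset": [0, 0, 0], "spin": 0},
])

```text
clock: 33.4
tcp_pos: [0.4687, 0.2165, 0.0321]
tool_rot: [[1.0, -0.019, -0.0], [-0.019, -1.0, -0.0], [-0.0, 0.0, -1.0]]
contact_force: [-0.5, -0.8, -0.9]
grip_width: 0.836
gripper_force: 30.0
```

```bash
python3 - <<'E'
from h import *
s=telemetry.sense();print(s['tcp_pos'],s['tool_rot'].round(3),s['grip_width'],s['gripper_force'])
# precise red tray from earlier picture: rim quad w/o tabs, and pocket floors
f=grab('top'); im=cv2.imread('pics/top0.png'); h=cv2.cvtColor(im,cv2.COLOR_BGR2HSV)
m=cv2.inRange(h[255:350,125:240],np.array((170,120,150)),np.array((180,255,255)))
for c in cv2.findContours(m,cv2.RETR_LIST,1)[0]:
    if cv2.contourArea(c)>200:
        for z in(.004,.014): 
            r=cv2.minAreaRect(ray(f,c.reshape(-1,2)+[125,255],z)[:,:2].astype(np.float32)*1000);print(z,np.round(r[0],1),np.round(r[1],1),round(r[2],1))
E
```

```text
[0.46874761 0.21650067 0.0321115 ] [[ 1.    -0.019 -0.   ]
 [-0.019 -1.    -0.   ]
 [-0.     0.    -1.   ]] 0.8358597566622957 29.998616874217987
0.004 [478.3 290.5] [42.2 47.6] 89.3
0.014 [477.9 287.7] [41.8 47.1] 89.3
0.004 [476.6 217.3] [88.8 56.1] 89.3
0.014 [476.3 215.2] [87.9 55.5] 89.3
0.004 [477.4 243.8] [155.1 124. ] 89.3
0.014 [477.  241.5] [153.5 122.8] 89.3
0.004 [477.6 243.6] [160.8 141.2] 89.1
0.014 [477.2 241.2] [159.2 139.8] 89.1
```

Emit:
jog_arm([
  {"jaw": 0.6, "offset": [0, -0.05, 2], "spin": 0},
  {"jaw": 0.6, "offset": [0, 0, 1.4], "spin": 0},
  {"jaw": 0.6, "offset": [0, 0, 1], "spin": 0},
  {"jaw": 0.6, "offset": [0, 0, 0], "spin": 0},
  {"jaw": 0.6, "offset": [0, 0, 0], "spin": 0},
])

```text
clock: 33.95
tcp_pos: [0.4685, 0.2172, -0.0121]
tool_rot: [[1.0, -0.017, -0.001], [-0.017, -1.0, -0.0], [-0.001, 0.0, -1.0]]
contact_force: [0.0, 0.3, -0.9]
grip_width: 0.837
gripper_force: 30.0
```

Emit:
jog_arm([
  {"jaw": 0.95, "offset": [0, 0, 0.05], "spin": 0},
  {"jaw": 0.95, "offset": [0, 0, 0], "spin": 0},
  {"jaw": 0.95, "offset": [0, 0, 0], "spin": 0},
  {"jaw": 0.95, "offset": [0, 0, 0], "spin": 0},
])

```text
clock: 34.35
tcp_pos: [0.4689, 0.2173, -0.0121]
tool_rot: [[1.0, -0.016, 0.0], [-0.016, -1.0, 0.0], [0.0, -0.0, -1.0]]
contact_force: [0.8, 0.3, 0.0]
grip_width: 0.949
gripper_force: 0.0
```

Emit:
jog_arm([
  {"jaw": 0.95, "offset": [0, 0, -2], "spin": 0},
  {"jaw": 1, "offset": [0, 0, -4], "spin": 0},
  {"jaw": 1, "offset": [0, 0, -4], "spin": 0},
  {"jaw": 1, "offset": [0, 0, -4], "spin": 0},
])

```text
clock: 34.75
tcp_pos: [0.4683, 0.2171, 0.1292]
tool_rot: [[1.0, -0.016, -0.0], [-0.016, -1.0, -0.0], [-0.0, 0.0, -1.0]]
contact_force: [1.3, 0.3, -0.6]
grip_width: 1.002
gripper_force: 0.0
```

Emit:
jog_arm([
  {"jaw": 1, "offset": [-1, 5, 0], "spin": 0},
  {"jaw": 1, "offset": [-1, 5, 0], "spin": 0},
  {"jaw": 1, "offset": [-1, 5, 0], "spin": 0},
  {"jaw": 1, "offset": [0, 5, 0], "spin": 0},
  {"jaw": 1, "offset": [0, 5, 0], "spin": 0},
])

```text
clock: 35.25
tcp_pos: [0.4347, -0.0311, 0.1281]
tool_rot: [[1.0, -0.016, 0.001], [-0.016, -1.0, -0.0], [0.001, 0.0, -1.0]]
contact_force: [1.0, -0.6, -0.2]
grip_width: 1.003
gripper_force: 0.0
```

Emit:
jog_arm([
  {"jaw": 1, "offset": [0, 5, 0], "spin": 0},
  {"jaw": 1, "offset": [0, 5, 0], "spin": 0},
  {"jaw": 1, "offset": [-1, 5, 0], "spin": 0},
  {"jaw": 1, "offset": [-1, 5, 0], "spin": 0},
  {"jaw": 1, "offset": [-1, 5, 0], "spin": 0},
])

```text
clock: 35.75
tcp_pos: [0.4011, -0.2778, 0.128]
tool_rot: [[1.0, -0.016, 0.001], [-0.016, -1.0, -0.0], [0.001, 0.0, -1.0]]
contact_force: [1.0, -0.2, 0.4]
grip_width: 1.003
gripper_force: 0.0
```

Emit:
jog_arm([
  {"jaw": 1, "offset": [-1, 4.5, 0], "spin": 0},
  {"jaw": 1, "offset": [-1, 4.5, 0], "spin": 0},
  {"jaw": 1, "offset": [-1, 4.5, 0], "spin": 0},
  {"jaw": 1, "offset": [-1, 4.5, 0], "spin": 0},
  {"jaw": 1, "offset": [0, 0, 0], "spin": 0},
])

```text
clock: 36.25
tcp_pos: [0.3552, -0.4619, 0.128]
tool_rot: [[1.0, -0.025, -0.001], [-0.025, -1.0, -0.004], [-0.001, 0.004, -1.0]]
contact_force: [-0.4, 1.7, -0.1]
grip_width: 1.001
gripper_force: 0.0
```

Now a numeric check of all placements, since the picture allowance is used up.

```bash
python3 - <<'E'
from h import *
f=grab('top','final.png'); h=cv2.cvtColor(f['image'],cv2.COLOR_RGB2HSV)
def R(n,m,off,z,k=1):
    for c in sorted(cv2.findContours(m,0,1)[0],key=cv2.contourArea)[-k:]:
        w=ray(f,c.reshape(-1,2)+off,z)[:,:2].astype(np.float32)*1000;r=cv2.minAreaRect(w);print(n,np.round(r[0],1),np.round(r[1],1),round(r[2],1))
I=lambda b,lo,hi:cv2.inRange(h[b[1]:b[3],b[0]:b[2]],np.array(lo),np.array(hi))
def tray(a,o,yaw):
    c,s=np.cos(np.radians(yaw)),np.sin(np.radians(yaw));d=np.array(a)-o;return d@np.array([[c,-s],[s,c]])
R('tin_old',I((270,250,330,305),(5,120,100),(20,255,255)),(270,250),.022)
R('tin_next',I((425,250,480,350),(5,120,100),(20,255,255)),(425,250),.021)
# syringe: non-yellow inside long pocket
m=I((262,295,370,345),(24,120,120),(34,255,255)); R('pocketrest',m,(262,295),.004,3)
px=proj(f,[[.4519+dx,.0129+dy,.004] for dx,dy in((-.012,-.064),(.012,-.064),(.012,.064),(-.012,.064))]).astype(int)
mm=np.zeros(h.shape[:2],np.uint8);cv2.fillConvexPoly(mm,px,255);mm&=~cv2.inRange(h,np.array((24,120,120)),np.array((34,255,255)));R('syringe',mm,(0,0),.013)
px=proj(f,[[.4766+dx,.2173+dy,.034] for dx,dy in((-.04,-.055),(.04,-.055),(.04,.05),(-.04,.05))]).astype(int)
R('redpocket left',I((130,260,235,345),(170,120,150),(180,255,255)),(130,260),.004)
mb=np.zeros(h.shape[:2],np.uint8);b=(172,278,232,330);mb[b[1]:b[3],b[0]:b[2]]=I(b,(0,0,0),(180,255,255))
v=h[278:330,165:232];print('gray',[(int(r),[tuple(int(t) for t in h[r,c]) for c in (168,175,185,198,212,222,227)]) for r in (283,290,303,318,324)])
for n,p in(('spool',(378,214)),('cap',(162,211))): 
    o=cv2.cvtColor(cv2.imread('pics/top0.png'),cv2.COLOR_BGR2GRAY);q=cv2.cvtColor(f['image'],cv2.COLOR_RGB2GRAY);x,y=p
    print(n,'diff',np.abs(o[y-20:y+20,x-20:x+20].astype(int)-q[y-20:y+20,x-20:x+20]).mean())
R('green',I((135,280,180,325),(40,90,40),(85,255,255)),(135,280),.015)
E
```

```text
tin_old [511.3  38.1] [47.9 48.9] 44.3
tin_next [ 438.6 -216.2] [47.1 46.3] 89.3
pocketrest [484.7  37.5] [42.8  8.5] 89.3
pocketrest [452.3  13.5] [162.1  72.6] 89.3
pocketrest [452.2  12.6] [133.5  33.7] 85.0
syringe [451.1  14.6] [118.7  16.9] 85.3
redpocket left [478.4 243.6] [160.8 139.5] 89.1
gray [(283, [(123, 31, 74), (132, 34, 76), (129, 33, 77), (126, 32, 79), (126, 31, 81), (123, 33, 84), (171, 93, 102)]), (290, [(179, 180, 190), (175, 148, 119), (114, 50, 71), (109, 64, 68), (106, 80, 70), (179, 178, 221), (174, 116, 119)]), (303, [(178, 154, 144), (123, 33, 69), (137, 25, 71), (132, 16, 80), (125, 44, 70), (179, 175, 223), (177, 155, 166)]), (318, [(120, 34, 67), (179, 186, 222), (179, 184, 222), (179, 184, 222), (179, 178, 223), (179, 178, 224), (177, 177, 167)]), (324, [(127, 31, 74), (131, 27, 75), (137, 31, 74), (133, 30, 77), (124, 26, 80), (124, 25, 81), (178, 170, 177)])]
spool diff 0.86125
cap diff 0.945
green [477.1 295.8] [12.3 11.8] 89.3
```

```bash
python3 - <<'E'
from h import *
f=grab('top'); h=cv2.cvtColor(f['image'],cv2.COLOR_RGB2HSV)
red=(h[:,:,0]>168)&(h[:,:,1]>130)&(h[:,:,2]>110)
for c in(185,198,210): print('col',c,''.join('R' if v else '.' for v in red[282:326,c]))
for r in(295,303,312): print('row',r,''.join('R' if v else '.' for v in red[r,165:232]))
for z in(.004,.034): print(z,proj(f,[[.4766+a*.021,.2173+b*.037,z] for a,b in((1,1),(1,-1),(-1,-1),(-1,1))]).round(1).tolist())
print('pocket',proj(f,[[.4766+a*.029,.2173+b*.045,.004] for a,b in((1,1),(1,-1),(-1,-1),(-1,1))]).round(1).tolist())
E
```

```text
col 185 .....RR..........................RRRRRR.....
col 198 .....RRR.........................RRRRRR.....
col 210 .....RRR.........................RRRRRR.....
row 295 RRRR....RR.............................................RRRRR..RR...
row 303 RRRR....R..............................................RRRRR..RRR..
row 312 R.R....RR.............................................RRRRRR..RRR..
0.004 [[177.0, 291.4], [220.2, 290.9], [219.8, 315.6], [176.3, 316.1]]
0.034 [[172.6, 290.4], [217.1, 289.9], [216.7, 315.4], [171.9, 315.9]]
pocket [[172.4, 286.8], [224.9, 286.2], [224.4, 320.3], [171.5, 320.9]]
```

All placements agree with the targets within a few mm, and the spool and capacitor haven't moved. Handing in.

```bash
python3 -c "
from cell import close_job
print(close_job())"
```

```text
the job is handed in; nothing more can be done
None
```

I handed the job in after about 36 s of robot time: both kits are made up, the blue-dot tin is at the front stop, and the spool and capacitor are unmoved. My last camera check put every piece within a few mm of its target, but the hand-in returned no verdict.

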